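# Load a bushing on the lever-indexed dial and ratchet it under the microscope

## Task

Slide the loose copper-coloured bushing from the rubber mat right down over the one empty post of the index table. Then work the hand lever to and fro, one tooth a stroke, until that bushing stands centred under the microscope's objective, and leave the lever back at rest. Turn the dial only with the lever, feel for the lever's stop without forcing it, keep off the microscope and leave the other things on the bench where they are.

Things in the scene. Friction and masses are not known exactly. Their poses are not given: they have to be found in the camera images.
- bushing_centre (a point): Centre (half-way up) of the loose copper-coloured plain bushing to be loaded: upright hollow cylinder, outside diameter 32 mm, bore 18.4 mm, height 34 mm, about 140 g. It stands on the black rubber mat at one of its two ends. Its z axis is the bore's axis.
- steel_bushing_centre (a point): Centre (half-way up) of a loose steel bushing of the same size at the other end of the mat, 84 mm away. Not to be used or moved.
- mat: Black rubber mat, 170 x 85 x 4 mm, fixed; origin under its centre, x along its length. The two bushings stand on it, 42 mm either side of its centre on its x axis.
- post (a point): Foot of the dial's one empty centring post, on its axis, level with the dial's top face (52 mm above the bench). Post 16 mm in diameter, 26 mm high, its top 5 mm tapered to 11 mm. It rides with the dial, 74 mm from the dial's axis. Samples beside it, 30 degrees either way, are under 2 mm high; at 60 degrees stand fixed bushings 34 mm high. A fully seated bushing has its centre 17 mm above this point.
- station: Fixed index station: origin on the dial's vertical axis at bench level, z up, -y towards the microscope. Grey base disc of 148 mm radius, 12 mm high. Above it the dial: saw-toothed rim of 100 mm radius with 12 teeth, top face 52 mm above the bench, hub knob of 16 mm radius up to 66 mm; the fixed bushings on it reach 86 mm.
- dial (a joint): Angle of the dial in rad, growing clockwise seen from above, its only free way: a holding pawl blocks it backwards and a light spring rests it on that pawl, so it settles on stations 0.5236 rad (30 degrees, one tooth) apart. The empty post is under the objective at 2.618 rad (settles at about 2.59 to 2.63); at the start it is three to five teeth before (and may rest up to 0.25 rad short of a station). Only the lever may turn it.
- lever (a joint): Lever angle in rad about the dial's axis, growing clockwise seen from above; 0 is rest, a spring returns it. After 0.05 to 0.25 rad of free play its pawl pushes the dial; 0.52 rad later the holding pawl drops behind the next tooth, and 0.035 rad after that comes a stop. Let back sooner, the dial falls back too. Back below 0.05 rad it takes the next tooth. Grip force: 2 to 7 N, rising steeply at the stop.
- stop (a point): Top of the stop pin (rubber sleeve, red cap, 12 mm in diameter, 46 mm above the bench; buffer of 8 N per mm), which a brass arm of the lever's pawl carrier meets at the end of the stroke. How the carrier is clamped to the lever differs each time and is not reported: the stroke ends at a lever angle anywhere from 0.61 to 0.81 rad, the same for every stroke of a run, so feel for it. It may never be pressed with more than 30 N.
- lever_grip (a point): Point on the axis of the lever's upright red grip, 82 mm above the bench: a cylinder of 20 mm diameter, from 42 to 106 mm above the bench, 160 mm from the dial's axis. It swings with the lever, clockwise seen from above about the dial's axis, 100 to 130 mm a stroke, and springs back when let go. Above the dial's height nothing stands within 55 mm of it.
- view_point (a point): The spot under the objective to which the post's foot must come: on the optical axis, level with the dial's top face, 74 mm from the dial's axis towards the microscope (station -y).
- microscope: Video microscope, not to be touched; same origin and axes as station. In mm: objective tip at (0, -74), 122 above the bench, 13 radius; above 150 the turret, 28 radius about (0, -92); above 186 the head, 34 radius about the optical axis, with a camera up to 360; arm back to a column at (0, -240), 372 high; focus knobs reach 73 to either side of it, 209 to 261 up.
- oil_bottle: Small amber bottle with black cap, 32 mm diameter, 75 mm high; origin under its centre. Leave alone.
- petri: Closed petri dish, 95 mm diameter, 17 mm high; origin under its centre. Leave alone.
- slide_box: Blue box for slides, 85 x 175 x 35 mm; origin under its centre. Leave alone.
Mind the look-alikes: they are no part of the job. Of the things shaped like the part that bears bushing_centre, the copper one is meant.

How it is judged (in metres and radians):
On the way:
1. the bushing is fully down over the empty post, before the dial has been turned to the objective (z of bushing_centre in the frame of post between 0.014 and 0.0195 m and horizontal distance between bushing_centre and post below 0.003 m and angle between bushing_centre's own z axis and vertical below 0.07 rad and value of joint dial below 1.5 rad), for 0.2 s.
At the end, for the whole second after the job is handed in: Bushing fully seated on the post (centre 14 to 19.5 mm above the post's foot, within 3 mm of its axis, tilt under 4 degrees); post within 4 mm and bushing within 5 mm of the objective's axis; lever at rest (below 0.05 rad); dial and bushing still (z of bushing_centre in the frame of post between 0.014 and 0.0195 m and horizontal distance between bushing_centre and post below 0.003 m and angle between bushing_centre's own z axis and vertical below 0.07 rad and horizontal distance between post and view_point below 0.004 m and horizontal distance between bushing_centre and view_point below 0.005 m and value of joint lever below 0.05 rad and velocity of joint dial between -0.02 and 0.02 rad/s and linear speed of bushing below 0.02 m/s); the robot touches nothing.
It fails at once if the dial is turned on between two stations while the lever is at rest, that is, not by the lever (value of joint lever below 0.03 rad and velocity of joint dial above 0.02 rad/s and (value of joint dial between 0.1222 and 0.2618 rad or value of joint dial between 0.6458 and 0.7854 rad or value of joint dial between 1.1694 and 1.309 rad or value of joint dial between 1.693 and 1.8326 rad or value of joint dial between 2.2166 and 2.3562 rad or value of joint dial between 2.7402 and 2.8798 rad or value of joint dial between 3.2638 and 3.4034 rad or value of joint dial between 3.7874 and 3.927 rad)).
It fails at once if the lever is forced against its stop with more than 30 N (contact force between lever and stop above 30 N).
It fails at once if the microscope is touched (contact force between any of the fingers, the arm, bushing and microscope above 1 N).
It fails at once if the steel bushing, bottle, petri dish or slide box is moved by more than 25 mm (distance of any of steel_bushing_centre, oil_bottle, petri, slide_box from where it was at the start of the episode above 0.025 m).
It also fails if it takes over 72 s, if anything falls off the work surface, if the arm or the gripper's body presses on something with over 40 N, if the wrist force passes 120 N, or if a joint passes its speed limit or range.

## Robot

A 6-joint arm with a two-finger parallel gripper is mounted at the origin on the work surface. World frame = base frame: x ahead of the robot, y to its left, z up, the work surface at z = 0. Lengths are in mm, angles in degrees, forces in N, time in s.
With the tool pointing down it reaches from about 300 to 850 mm from the base axis. Payload 4.2 kg.
Tool frame: the origin (TCP) lies on the centre line of the jaws, within the pads' length; the fingertips stand 14 mm ahead of it and the grasp point (between the pads) lies 5 mm behind it; x points along the fingers, y is the direction in which the jaws open and shut, and the axes are right-handed (so a half turn about x gives the same grasp; the last joint's range is limited). The gripper opens to 91 mm and grips with 3 to 60 N. Pads are 32 mm wide; open, the fingers measure 118 mm over their backs; the gripper's body (76 mm by 178 mm) begins 60 mm behind the grasp point.
Start: joints at [62.739, 18.312, 89.639, -0, 72.044, -1.146], TCP at [253.108, 516.312, 227.976] pointing down, gripper open.
Joint ranges: [-177.97, 177.97], [-48.28, 115.42], [12.27, 149.76], [-77.06, 257.06], [2.81, 150.46], [-146.56, 146.56]. Speed limits (degrees/s): [147.25, 147.25, 180, 180, 180, 180].

## Interface

Orientations are given as [roll, pitch, yaw] about the fixed x, y, z axes, in that order (R = Rz(yaw) Ry(pitch) Rx(roll)).
In Python, from workcell import readout, optics, env gives the robot as it stands.
- The arm moves only by the shell command python3 -m creep 'ROWS' [OPENING] [FORCE]. ROWS is JSON, a list of rows, each an object with "translation": the shift along the world's x, y, z in cm, a list of three; "delta_rot": the turn, a rotation vector about the world's x, y, z in rad, a list of three. In form: [{"translation": [dx, dy, dz], "delta_rot": [rx, ry, rz]}, ...]. A call has 1 to 5 rows; each row shifts and turns the commanded pose from where the row before left it; what a row does not reach is not made up. A row lasts 1/12 s, in which the tool goes at most 41.7 mm and 7.16 degrees, less where a joint would pass 70% of its speed; a pose out of reach is approached as far as the arm can. A call with a gripper value outside its range is refused whole. OPENING is the gripper's target within -1 to 1 (fully open at 1, half-way at 0, shut at -1), set as the call begins (- or left out, the last holds). The fingers move at their own pace and stop on an object; FORCE is the grip in N (left out, the last holds). Time passes only in rows, so rows that do not move let the fingers close. It gives the time, the measured TCP pose, the force and the opening at its end, in the units of the state.
- readout.state(): the state, without advancing time (a new reading comes with each control period).
- optics.grab_frame(name): name is "scene" or "top" or "wrist"; returns (picture, depth): 420x560x3 uint8, red, green, blue; 420x560 float32, mm along the optical axis (not along the pixel's ray), 0 where there is no reading.
- optics.camera_params(name): a dict with "mtx" (3x3 intrinsics, pixels), "R" (3x3) and "t" (3): a world point X has camera coordinates R X + t. Camera axes: x right, y down, z forward; pixel columns grow to the right and rows downward; lengths in mm; the calibration is good to about 2 mm. The wrist camera is an equidistant fisheye: a pixel r from the principal point sees the ray r / f radians off the axis. A picture is of the moment at which its call begins: read the wrist's pose just before it. camera_params takes no time and is no camera call; for the wrist camera it gives the pose at the moment of the call.
- env.job_done(): hands the job in, once; it reports no verdict.
The state is a dict: "time_s": time; "qpos": joint angles; "qvel": joint speeds; "effort": joint torques, N m; "ee_pos": TCP position; "ee_rot": TCP orientation; "force": force on the tool from outside, world axes, zero at the start; "torque": the same for the moment, N m; "gripper_width": finger opening in mm.
Only numpy, scipy, OpenCV 4.12 (cv2) and the standard library are available. Lean on these libraries where they do the work, as an engineer would, in place of code of your own. Each camera call takes 0.05 s, during which the arm holds its last target.

## Working session

There is one attempt and no reset: what is moved stays moved. The work goes in short steps, Python scripts to look and compute and a shell command to move; the robot and the scene stay as the last step left them, time stands still between calls to the robot, and variables do not carry over. Pictures are saved under pics/ and viewed, and the job is handed in when it is done.

```bash
mkdir -p pics; ls; python3 - <<'E'
from workcell import readout, optics
import cv2,numpy as np
print(readout.state())
for n in ["scene","top","wrist"]:
    p=optics.camera_params(n); print(n,p)
    im,d=optics.grab_frame(n)
    cv2.imwrite(f"pics/{n}0.png",im[:,:,::-1]); np.savez(f"pics/{n}0.npz",im=im,d=d,**p)
E
```

```text
pics
{'time_s': 0.0, 'qpos': array([ 6.27377977e+01,  1.83518819e+01,  8.97079267e+01, -1.02417752e-03,
        7.20423681e+01, -1.14693169e+00]), 'qvel': array([0.06464075, 0.01921615, 0.0321129 , 0.00095689, 0.01612724,
       0.01785302]), 'effort': array([-2.11392995e-03, -4.12466311e+01, -2.31972992e+01,  7.24141463e-02,
        4.60470014e-02, -1.56354772e-04]), 'ee_pos': array([252.89354094, 515.86012033, 227.10753405]), 'ee_rot': array([ -90.60093241,   89.89781871, -116.71588638]), 'force': array([-0.51197059, -0.25012787, -1.111091  ]), 'torque': array([0.00949867, 0.01455869, 0.00908126]), 'gripper_width': 91.24023226622873}
scene {'mtx': array([[395.82087298,   0.        , 277.5773245 ],
       [  0.        , 395.82087298, 205.39905083],
       [  0.        ,   0.        ,   1.        ]]), 'R': array([[-8.43881681e-01,  5.36529316e-01,  2.28530968e-05],
       [ 2.83758520e-01,  4.46346555e-01, -8.48678888e-01],
       [-4.55351304e-01, -7.16178082e-01, -5.28908446e-01]]), 't': array([ 470.27833522,  -84.05140173, 1270.64160705])}
top {'mtx': array([[439.96016978,   0.        , 277.88811937],
       [  0.        , 439.96016978, 211.79867445],
       [  0.        ,   0.        ,   1.        ]]), 'R': array([[ 0.00566506, -0.99994128,  0.00923823],
       [-0.98962798, -0.00693227, -0.1434866 ],
       [ 0.14354222, -0.00832955, -0.98960914]]), 't': array([ -29.51966875,  533.37573911, 1031.75136771])}
wrist {'mtx': array([[325.1922621 ,   0.        , 281.05588111],
       [  0.        , 325.1922621 , 208.64629315],
       [  0.        ,   0.        ,   1.        ]]), 'R': array([[ 0.44085841,  0.89757565, -0.00134576],
       [ 0.85767103, -0.42081559,  0.29549052],
       [ 0.26465878, -0.1314237 , -0.95534473]]), 't': array([-574.51963225,  -33.52049399,  392.78142974])}
```

View pics/scene0.png

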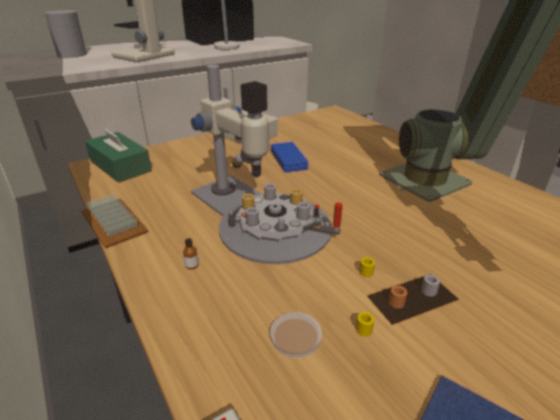

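View pics/top0.png

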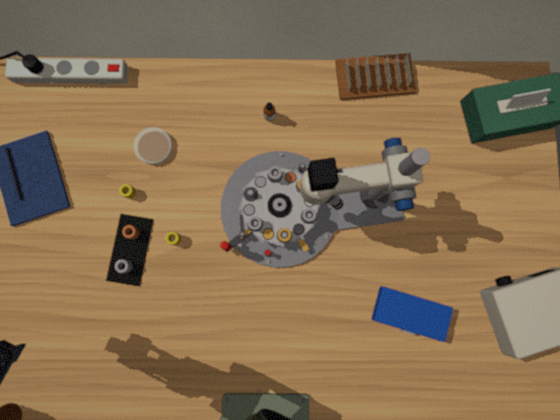

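View pics/wrist0.png

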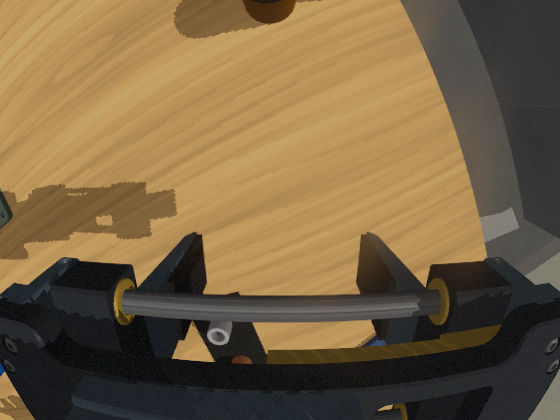

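```bash
cat > h.py <<'E'
import numpy as np,cv2
from workcell import readout, optics
def ray(p,u,v):
    M,R,t=p["mtx"],p["R"],p["t"]
    d=R.T@np.linalg.solve(M,[u,v,1.]); return -R.T@t,d
def onz(p,u,v,z):
    c,d=ray(p,u,v); return c+d*(z-c[2])/d[2]
def proj(p,X):
    q=p["mtx"]@(p["R"]@np.asarray(X,float)+p["t"]); return q[:2]/q[2]
E
python3 - <<'E'
from h import *
a=np.load("pics/top0.npz");b=np.load("pics/scene0.npz")
c=cv2.resize(a["im"][145:275,80:350,::-1],None,fx=2.96,fy=2.96,interpolation=cv2.INTER_CUBIC);cv2.imwrite("pics/tc.png",c)
c=cv2.resize(a["im"][145:275,215:345,::-1],None,fx=4.6,fy=4.6,interpolation=cv2.INTER_CUBIC);cv2.imwrite("pics/td.png",c)
c=cv2.resize(b["im"][170:260,210:350,::-1],None,fx=5.7,fy=5.7,interpolation=cv2.INTER_CUBIC);cv2.imwrite("pics/sd.png",c)
E
```

```text
(no output)
```

View pics/td.png

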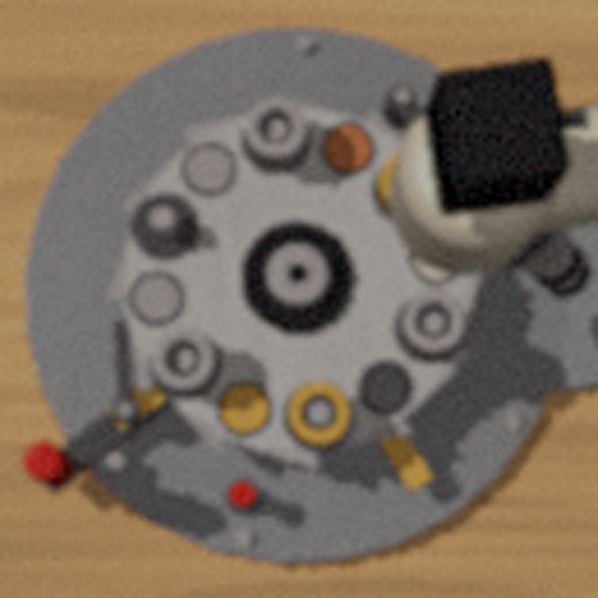

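View pics/sd.png

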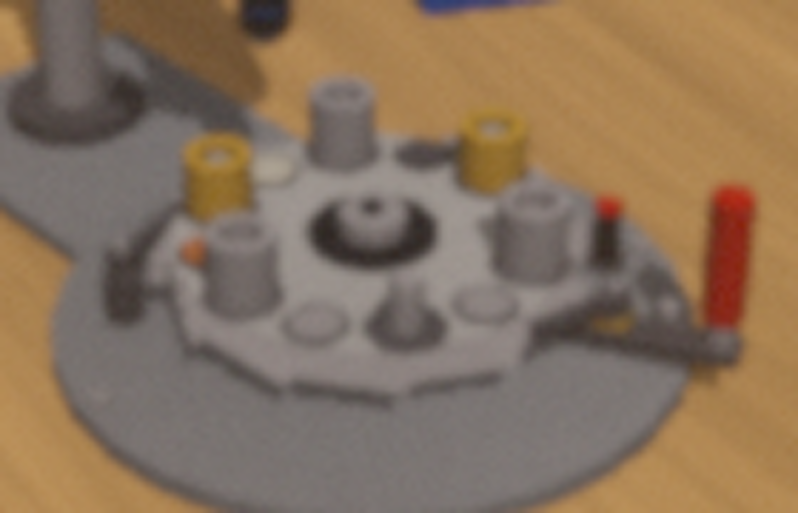

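View pics/tc.png

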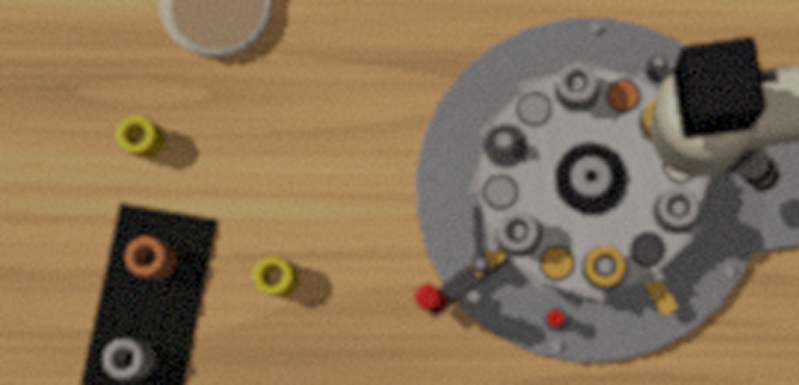

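```bash
python3 - <<'E'
from h import *
a=np.load("pics/top0.npz");b=np.load("pics/scene0.npz")
def comps(im,m,box,mn=15):
    n,l,s,c=cv2.connectedComponentsWithStats(m.astype(np.uint8))
    return [(c[i].round(2),s[i].tolist()) for i in range(1,n) if s[i][4]>=mn and box[0]<c[i][0]<box[2] and box[1]<c[i][1]<box[3]]
for nm,f in (("top",a),("scene",b)):
    im=f["im"]; h=cv2.cvtColor(im,cv2.COLOR_RGB2HSV); H,S,V=[h[...,i].astype(int) for i in range(3)]
    r=im.astype(int)
    red=(r[...,0]>130)&(r[...,1]<60)&(r[...,2]<60)
    print(nm,"red",comps(im,red,(0,0,560,420),6))
    cop=(H<12)&(S>110)&(V>70)&~red
    print(nm,"cop",comps(im,cop,(0,0,560,420),15))
# mat corners
print(onz(a,130,232,38),onz(a,280,205,66))
E
python3 - <<'E'
from h import *
a=np.load("pics/top0.npz");b=np.load("pics/scene0.npz")
cv2.imwrite("pics/c1.png",cv2.resize(a["im"][210:285,100:190,::-1],None,fx=8,fy=8,interpolation=cv2.INTER_CUBIC))
cv2.imwrite("pics/c2.png",cv2.resize(b["im"][255:325,365:465,::-1],None,fx=8,fy=8,interpolation=cv2.INTER_CUBIC))
E
```

```text
top red [(array([112.91,  67.49]), [108, 65, 11, 6, 57]), (array([224.13, 244.87]), [221, 242, 7, 7, 39]), (array([267.19, 252.1 ]), [265, 250, 6, 5, 21])]
top cop [(array([290.17, 176.78]), [286, 172, 10, 10, 58]), (array([129.16, 231.84]), [122, 224, 15, 15, 95]), (array([224.31, 245.38]), [220, 241, 10, 10, 32])]
scene red [(array([338.08, 214.33]), [336, 204, 6, 23, 97])]
scene cop [(array([336.78, 214.93]), [333, 202, 10, 26, 97]), (array([316.  , 205.69]), [314, 204, 5, 5, 16])]
[481.93604192 330.08240561  38.        ] [545.93100293 -30.83547295  66.        ]
```

View pics/c1.png

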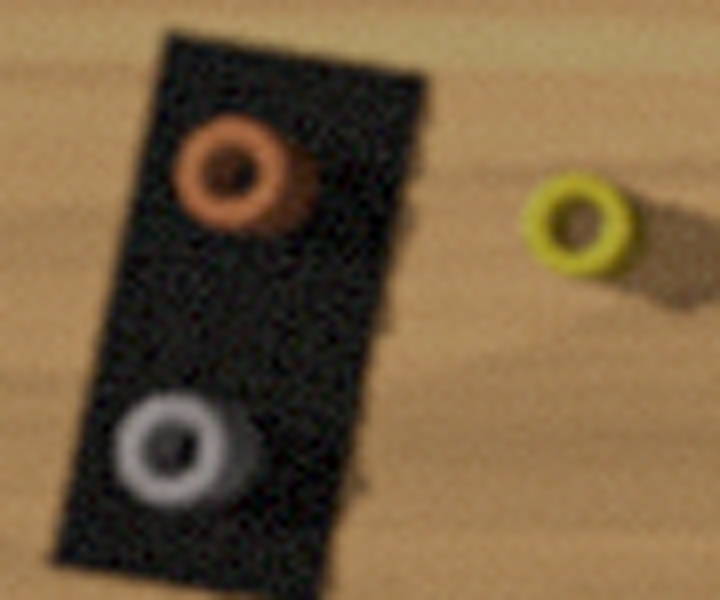

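View pics/c2.png

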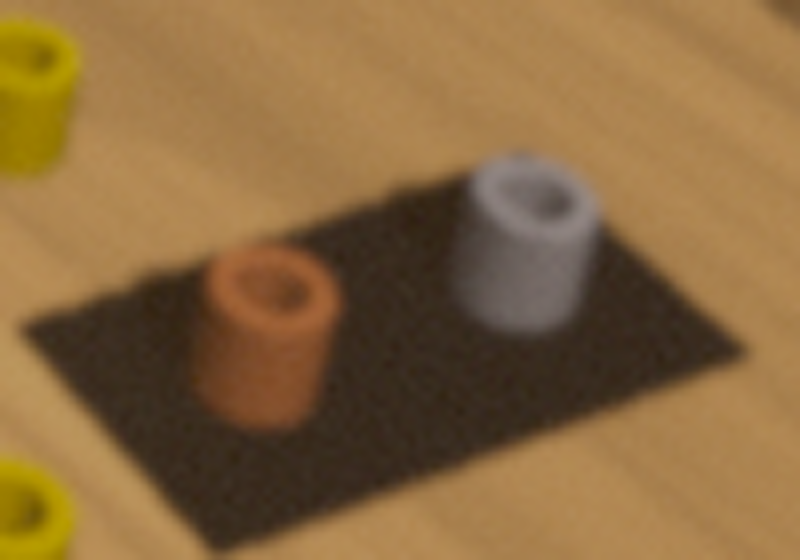

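```bash
python3 - <<'E'
from h import *
a=np.load("pics/top0.npz");b=np.load("pics/scene0.npz")
def cr(f,n,u,v,w,h,s):
    c=cv2.resize(f["im"][v:v+h,u:u+w,::-1],None,fx=s,fy=s,interpolation=cv2.INTER_CUBIC); return cv2.convertScaleAbs(c,alpha=1.4,beta=0)
cv2.imwrite("pics/e1.png",cr(a,0,235,180,50,40,14))
cv2.imwrite("pics/e2.png",cr(b,0,255,205,55,40,14))
E
```

```text
(no output)
```

View pics/e1.png

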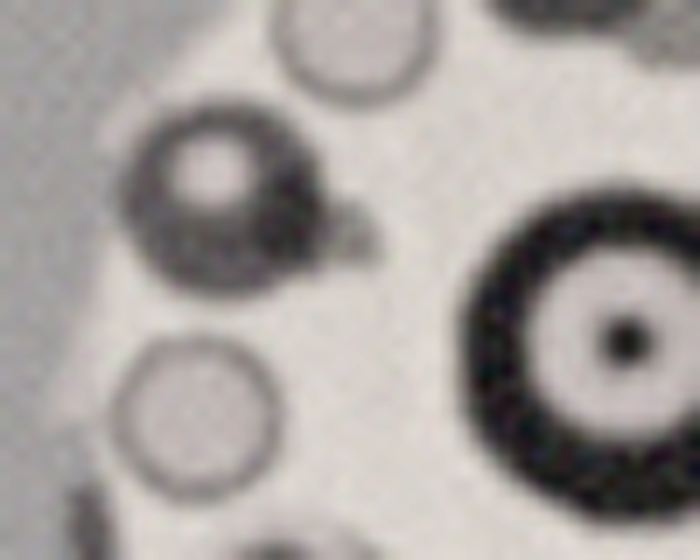

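View pics/e2.png

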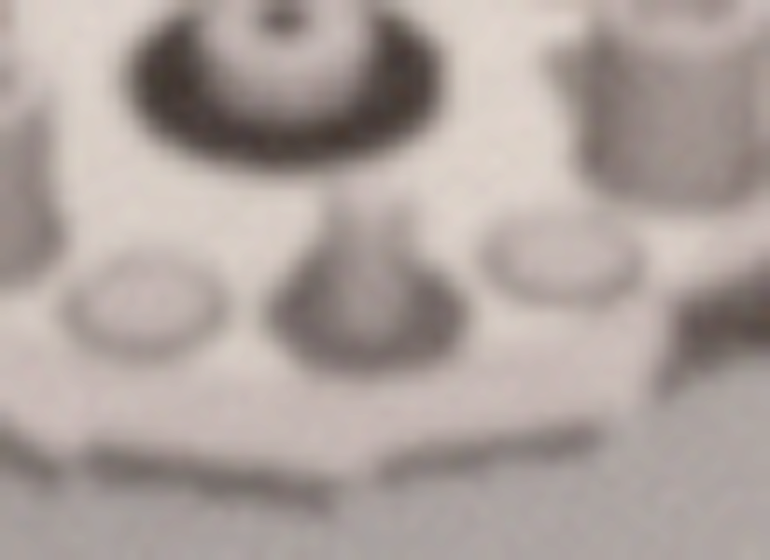

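```bash
python3 - <<'E'
from h import *
a=np.load("pics/top0.npz");b=np.load("pics/scene0.npz")
def tri(l):
    A=np.zeros((3,3));y=np.zeros(3)
    for f,u,v in l:
        c,d=ray(f,u,v);d/=np.linalg.norm(d);P=np.eye(3)-np.outer(d,d);A+=P;y+=P@c
    return np.linalg.solve(A,y)
for n,t,s,z in [("bush",(128.06,231.06),(398.9,291.1),38),("steel",(120.8,265.56),(431,280),38),("postfoot",(250.4,193.8),(280.75,226.7),52),("hub",(279.2,204.),(274.7,205.6),66),("grip",(224.1,244.9),(338.5,203.),106)]:
    print(n,onz(a,*t,z).round(1),onz(b,*s,z).round(1),tri([(a,*t),(b,*s)]).round(1))
print("posttop",onz(a,235+215/14-.5,180+175/14-.5,78))
print("stop",onz(a,267.2,252.1,46))
# mat corners from c1
for u,v in [(167,35),(428,75),(55,562)]: print(onz(a,100+u/8-.5,210+v/8-.5,4).round(1))
# microscope column
print(onz(a,420,160,372))
E
```

```text
bush [484.2 334.9  38. ] [484.  335.9  38. ] [484.  335.3  37.5]
steel [401.5 347.6  38. ] [403.8 348.8  38. ] [401.8 347.9  36.3]
postfoot [575.1  40.6  52. ] [572.6  38.3  52. ] [574.4  40.7  54.1]
hub [548.3 -28.9  66. ] [545.7 -32.   66. ] [547.8 -28.8  68.4]
grip [447.6  95.1 106. ] [444.9  94.2 106. ] [447.   95.4 107.4]
posttop [574.51405738  40.50818788  78.        ]
stop [435.23313306  -1.15236556  46.        ]
[530.6 367.7   4. ]
[518.5 285.7   4. ]
[367.5 392.6   4. ]
[ 575.93014756 -264.60660732  372.        ]
```

```bash
python3 - <<'E'
from h import *
from scipy.spatial.transform import Rotation as Ro
s=readout.state();R=Ro.from_euler("xyz",s["ee_rot"],degrees=True).as_matrix();print(R.round(3))
print(np.degrees(np.arctan2(R[1,1],R[0,1])), np.array([484.2,335.3])-s["ee_pos"][:2])
E
```

```text
[[-0.001  0.44   0.898]
 [-0.001  0.898 -0.44 ]
 [-1.    -0.001 -0.   ]]
63.888233858620325 [ 231.28868926 -180.69739859]
```

```bash
python3 -m creep '[{"translation":[2.8,-2.2,-1.2],"delta_rot":[0,0,0.04]},{"translation":[2.8,-2.2,-1.2],"delta_rot":[0,0,0.04]},{"translation":[2.8,-2.2,-1.2],"delta_rot":[0,0,0.04]},{"translation":[2.8,-2.2,-1.2],"delta_rot":[0,0,0.04]},{"translation":[2.8,-2.2,-1.2],"delta_rot":[0,0,0.03]}]' 0.15 20
python3 -m creep '[{"translation":[2.8,-2.2,-1.2],"delta_rot":[0,0,0]},{"translation":[2.8,-2.2,-1.2],"delta_rot":[0,0,0]},{"translation":[2.8,-2.2,-1.2],"delta_rot":[0,0,0]},{"translation":[0,0,0],"delta_rot":[0,0,0]},{"translation":[0,0,0],"delta_rot":[0,0,0]}]'
python3 - <<'E'
from h import *
s=readout.state()
print(s["ee_pos"],s["force"],np.array([484.2,335.3])-s["ee_pos"][:2])
p=optics.camera_params("wrist");im,d=optics.grab_frame("wrist");cv2.imwrite("pics/w1.png",im[:,:,::-1]);np.savez("pics/w1.npz",im=im,d=d,**p)
E
```

```text
time_s: 0.57
ee_pos: [393.9, 405.1, 167.2]
ee_rot: [-130.6, 90.0, -145.7]
force: [0.1, 0.2, 0.1]
gripper_width: 60.5
time_s: 0.98
ee_pos: [477.7, 338.8, 130.8]
ee_rot: [-139.4, 89.9, -154.8]
force: [-0.9, 0.3, 0.3]
gripper_width: 52.5
[477.69637485 338.84914282 130.79294574] [-0.93567167  0.26294794  0.32483808] [ 6.50362515 -3.54914282]
```

View pics/w1.png

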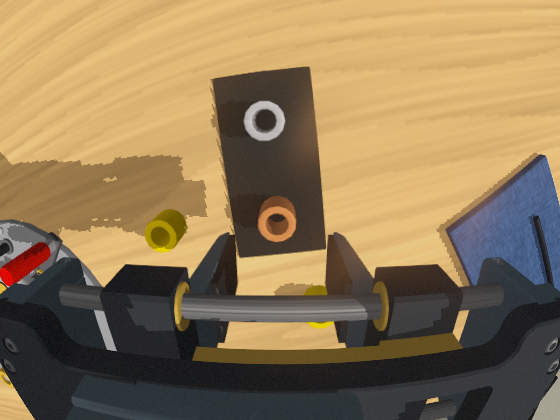

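```bash
cat >> h.py <<'E'
def wray(p,u,v):
    M,R,t=p["mtx"],p["R"],p["t"]
    x=(u-M[0,2])/M[0,0];y=(v-M[1,2])/M[1,1];r=np.hypot(x,y)+1e-12
    d=np.array([np.sin(r)*x/r,np.sin(r)*y/r,np.cos(r)])
    return -R.T@t,R.T@d
def wonz(p,u,v,z):
    c,d=wray(p,u,v);return c+d*(z-c[2])/d[2]
E
python3 - <<'E'
from h import *
f=np.load("pics/w1.npz");im=f["im"]
cv2.imwrite("pics/w1c.png",cv2.resize(im[170:260,230:330,::-1],None,fx=8,fy=8,interpolation=cv2.INTER_CUBIC)[:600])
print(wonz(f,277,219,38),wonz(f,264,120,38))
E
```

```text
[479.14293096 335.03098962  38.        ] [400.09977484 346.87155957  38.        ]
```

View pics/w1c.png

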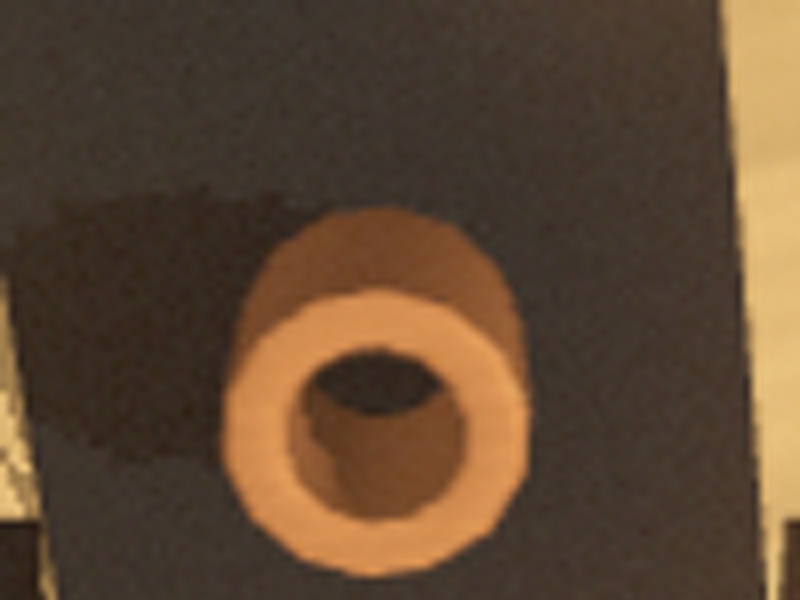

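```bash
python3 - <<'E'
from h import *
f=np.load("pics/w1.npz")
print(wonz(f,276.7,223.7,38),wonz(f,264.5,121.5,38))
E
```

```text
[482.98600859 333.69613431  38.        ] [401.31670827 346.92284502  38.        ]
```

```bash
python3 -m creep '[{"translation":[0.59,-0.43,-2.6],"delta_rot":[0,0,0]},{"translation":[0,0,-2.6],"delta_rot":[0,0,0]},{"translation":[0,0,-2.6],"delta_rot":[0,0,0]},{"translation":[0,0,-2.6],"delta_rot":[0,0,0]},{"translation":[0,0,0],"delta_rot":[0,0,0]}]'
python3 -m creep '[{"translation":[0,0,0],"delta_rot":[0,0,0]}]'
```

```text
time_s: 1.45
ee_pos: [479.0, 335.4, 24.1]
ee_rot: [-133.5, 89.5, -148.7]
force: [-1.3, -0.4, -1.2]
gripper_width: 52.5
time_s: 1.53
ee_pos: [481.6, 336.8, 27.7]
ee_rot: [-139.5, 89.9, -154.6]
force: [0.0, -0.4, 1.4]
gripper_width: 52.6
```

```bash
python3 -m creep '[{"translation":[0,0,0],"delta_rot":[0,0,0]},{"translation":[0,0,0],"delta_rot":[0,0,0]}]'
```

```text
time_s: 1.7
ee_pos: [483.9, 337.3, 30.1]
ee_rot: [51.0, 89.8, 35.8]
force: [0.5, -0.7, 0.1]
gripper_width: 52.3
```

```bash
python3 -m creep '[{"translation":[0,-0.25,-0.4],"delta_rot":[0,0,0]},{"translation":[0,0,0],"delta_rot":[0,0,0]},{"translation":[0,0,0],"delta_rot":[0,0,0]},{"translation":[0,0,0],"delta_rot":[0,0,0]}]'
```

```text
time_s: 2.03
ee_pos: [483.2, 333.5, 24.4]
ee_rot: [55.6, 90.0, 40.3]
force: [0.6, 0.5, -0.3]
gripper_width: 52.6
```

```bash
python3 -m creep '[{"translation":[0,0,0],"delta_rot":[0,0,0]},{"translation":[0,0,0],"delta_rot":[0,0,0]},{"translation":[0,0,0],"delta_rot":[0,0,0]},{"translation":[0,0,0],"delta_rot":[0,0,0]},{"translation":[0,0,0],"delta_rot":[0,0,0]}]' -1 20
python3 -c "
from h import *
for i in range(3): s=readout.state();print(s['ee_pos'].round(1),s['gripper_width'],s['force'].round(1))"
```

```text
time_s: 2.45
ee_pos: [483.0, 333.5, 24.0]
ee_rot: [70.9, 90.0, 55.6]
force: [0.1, -0.4, 0.5]
gripper_width: 32.3
[483.  333.5  24. ] 32.25834106437465 [ 0.1 -0.4  0.5]
[483.  333.5  24. ] 32.25834106437465 [ 0.1 -0.4  0.5]
[483.  333.5  24. ] 32.25834106437465 [ 0.1 -0.4  0.5]
```

```bash
python3 -m creep '[{"translation":[0,0,3.5],"delta_rot":[0,0,0]},{"translation":[0,0,3.5],"delta_rot":[0,0,0]},{"translation":[0,0,3.5],"delta_rot":[0,0,0]},{"translation":[0.9,-2.9,0],"delta_rot":[0,0,0]},{"translation":[0.9,-2.9,0],"delta_rot":[0,0,0]}]'
python3 -m creep '[{"translation":[0.9,-2.9,0],"delta_rot":[0,0,0]},{"translation":[0.9,-2.9,0],"delta_rot":[0,0,0]},{"translation":[0.9,-2.9,0],"delta_rot":[0,0,0]},{"translation":[0.9,-2.9,0],"delta_rot":[0,0,0]},{"translation":[0.9,-2.9,0],"delta_rot":[0,0,0]}]'
python3 -m creep '[{"translation":[0.9,-2.9,0],"delta_rot":[0,0,0]},{"translation":[0.9,-2.9,0],"delta_rot":[0,0,0]},{"translation":[0.9,-2.9,0],"delta_rot":[0,0,0]},{"translation":[0,0,0],"delta_rot":[0,0,0]},{"translation":[0,0,0],"delta_rot":[0,0,0]}]'
python3 -m creep '[{"translation":[0,0,0],"delta_rot":[0,0,0]},{"translation":[0,0,0],"delta_rot":[0,0,0]},{"translation":[0,0,0],"delta_rot":[0,0,0]}]'
python3 - <<'E'
from h import *
s=readout.state()
print(s["ee_pos"],s["force"])
for n in ["wrist","top","scene"]:
    p=optics.camera_params(n);im,d=optics.grab_frame(n);cv2.imwrite(f"pics/{n}2.png",im[:,:,::-1]);np.savez(f"pics/{n}2.npz",im=im,d=d,**p)
a=np.load("pics/top2.npz")["im"];b=np.load("pics/scene2.npz")["im"]
x=cv2.resize(a[145:275,200:330,::-1],(400,400),interpolation=cv2.INTER_CUBIC);y=cv2.resize(b[120:240,220:340,::-1],(400,400),interpolation=cv2.INTER_CUBIC)
cv2.imwrite("pics/ts2.png",np.hstack([x,y]))
E
```

```text
time_s: 2.87
ee_pos: [502.2, 276.7, 131.5]
ee_rot: [43.8, 89.7, 28.7]
force: [0.3, -1.6, -1.8]
gripper_width: 32.1
time_s: 3.28
ee_pos: [545.9, 129.1, 128.7]
ee_rot: [-166.2, 90.0, 178.6]
force: [1.1, 0.1, -1.1]
gripper_width: 32.3
time_s: 3.7
ee_pos: [573.0, 42.2, 128.5]
ee_rot: [175.7, 89.9, 160.3]
force: [0.6, 0.7, -0.9]
gripper_width: 32.0
time_s: 3.95
ee_pos: [572.6, 44.7, 128.9]
ee_rot: [165.2, 90.0, 150.0]
force: [0.9, -0.1, -1.7]
gripper_width: 32.1
[572.56226354  44.65268711 128.86234288] [ 0.85974207 -0.12778444 -1.7329179 ]
```

View pics/wrist2.png

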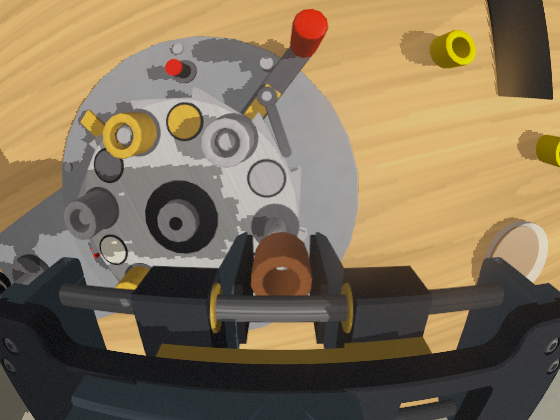

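View pics/ts2.png

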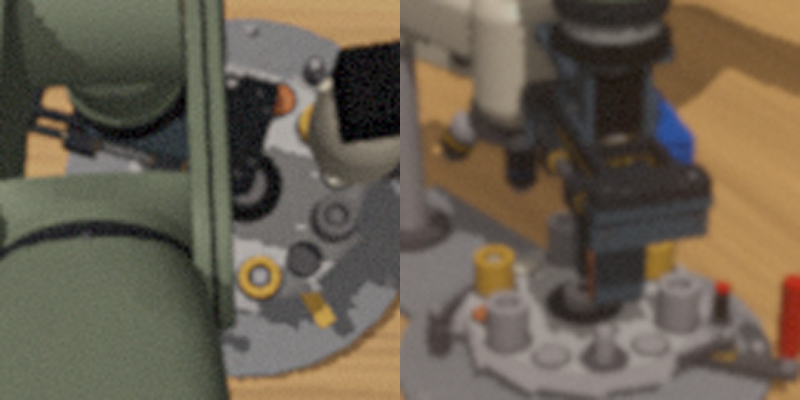

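```bash
python3 - <<'E'
from h import *
f=np.load("pics/wrist2.npz");im=f["im"]
cv2.imwrite("pics/w2c.png",cv2.convertScaleAbs(cv2.resize(im[190:310,220:345,::-1],None,fx=5,fy=5,interpolation=cv2.INTER_CUBIC),alpha=1.3))
print(wonz(f,282,283,143).round(1),wonz(f,274,222,52).round(1),wonz(f,176,222,66).round(1),wonz(f,267,178,54).round(1))
E
```

```text
[572.8  45.3 143. ] [570.7  39.8  52. ] [547.2 -29.3  66. ] [536.   44.2  54. ]
```

View pics/w2c.png

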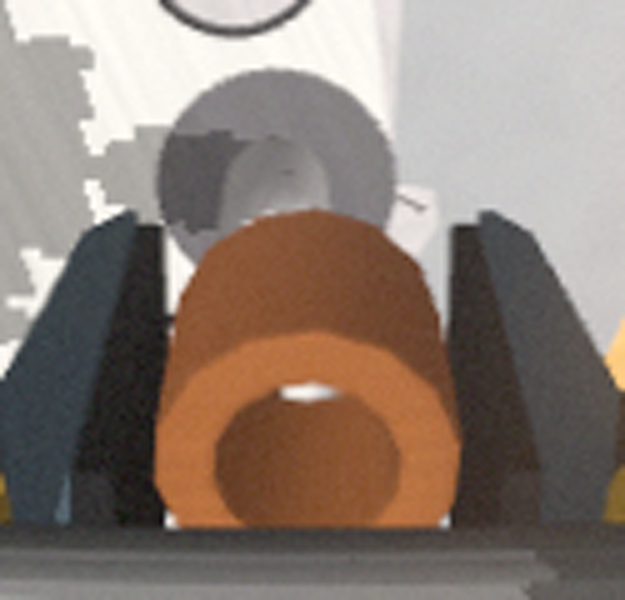

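```bash
python3 - <<'E'
from h import *
f=np.load("pics/wrist2.npz")
print(wonz(f,281.2,281.6,143).round(1),wonz(f,274.8,226.2,52).round(1))
E
```

```text
[571.9  45.1 143. ] [574.2  39.4  52. ]
```

```bash
python3 -m creep '[{"translation":[0.2,-0.54,-0.7],"delta_rot":[0,0,0]},{"translation":[0,0,-1],"delta_rot":[0,0,0]},{"translation":[0,0,-0.8],"delta_rot":[0,0,0]},{"translation":[0,0,0],"delta_rot":[0,0,0]},{"translation":[0,0,0],"delta_rot":[0,0,0]}]'
python3 -m creep '[{"translation":[0,0,0],"delta_rot":[0,0,0]},{"translation":[0,0,0],"delta_rot":[0,0,0]}]'
python3 - <<'E'
from h import *
s=readout.state()
print(s["ee_pos"],s["force"])
for n in ["wrist","scene"]:
    p=optics.camera_params(n);im,d=optics.grab_frame(n);np.savez(f"pics/{n}3.npz",im=im,d=d,**p)
a=np.load("pics/wrist3.npz")["im"];b=np.load("pics/scene3.npz")["im"]
x=cv2.resize(a[190:290,220:320,::-1],(400,400),interpolation=cv2.INTER_CUBIC);y=cv2.resize(b[170:250,240:320,::-1],(400,400),interpolation=cv2.INTER_CUBIC)
cv2.imwrite("pics/ts3.png",np.hstack([x,y]))
E
```

```text
time_s: 4.52
ee_pos: [574.3, 38.1, 102.8]
ee_rot: [-165.6, 89.9, 179.2]
force: [-0.1, 0.1, -1.4]
gripper_width: 31.9
time_s: 4.68
ee_pos: [575.3, 38.1, 104.2]
ee_rot: [27.9, 90.0, 12.7]
force: [0.4, 0.0, -1.5]
gripper_width: 31.9
[575.29276293  38.13137098 104.20740093] [ 0.40207867  0.0401271  -1.54627886]
```

View pics/ts3.png

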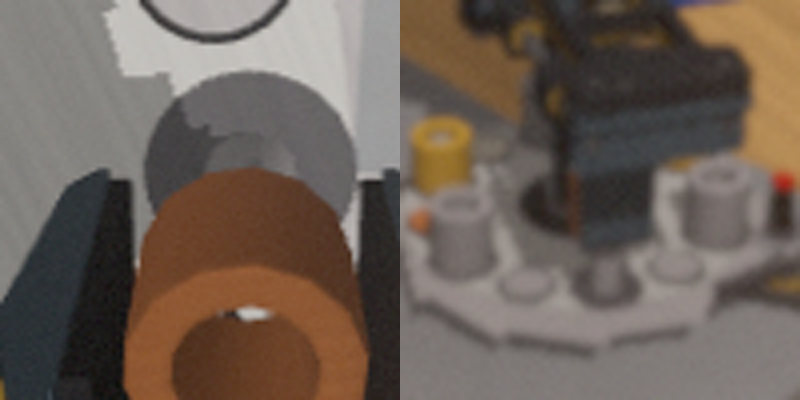

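```bash
python3 -m creep '[{"translation":[0,0.08,-0.4],"delta_rot":[0,0,0]},{"translation":[0,0,-0.4],"delta_rot":[0,0,0]},{"translation":[0,0,-0.2],"delta_rot":[0,0,0]},{"translation":[0,0,0],"delta_rot":[0,0,0]},{"translation":[0,0,0],"delta_rot":[0,0,0]}]'
python3 -m creep '[{"translation":[0,0,-0.2],"delta_rot":[0,0,0]},{"translation":[0,0,-0.2],"delta_rot":[0,0,0]},{"translation":[0,0,0],"delta_rot":[0,0,0]},{"translation":[0,0,0],"delta_rot":[0,0,0]}]'
```

```text
time_s: 5.2
ee_pos: [574.8, 38.9, 93.7]
ee_rot: [-170.6, 90.0, 174.1]
force: [-0.4, 1.1, -1.5]
gripper_width: 31.9
time_s: 5.53
ee_pos: [575.0, 38.9, 89.8]
ee_rot: [-179.9, 90.0, 164.8]
force: [-0.8, 0.4, -0.7]
gripper_width: 31.9
```

Bushing bottom is at about 70 mm, already below the post top with no load. Continuing.

```bash
python3 -m creep '[{"translation":[0,0,-0.3],"delta_rot":[0,0,0]},{"translation":[0,0,-0.3],"delta_rot":[0,0,0]},{"translation":[0,0,-0.3],"delta_rot":[0,0,0]},{"translation":[0,0,0],"delta_rot":[0,0,0]},{"translation":[0,0,0],"delta_rot":[0,0,0]}]'
python3 -m creep '[{"translation":[0,0,-0.2],"delta_rot":[0,0,0]},{"translation":[0,0,-0.2],"delta_rot":[0,0,0]},{"translation":[0,0,-0.2],"delta_rot":[0,0,0]},{"translation":[0,0,0],"delta_rot":[0,0,0]},{"translation":[0,0,0],"delta_rot":[0,0,0]}]'
```

```text
time_s: 5.95
ee_pos: [574.9, 38.9, 80.7]
ee_rot: [-172.4, 90.0, 172.4]
force: [0.1, -0.4, -0.5]
gripper_width: 31.9
time_s: 6.37
ee_pos: [575.0, 38.9, 74.8]
ee_rot: [154.7, 90.0, 139.5]
force: [-0.1, 0.0, -1.9]
gripper_width: 31.9
```

```bash
python3 -m creep '[{"translation":[0,0,-0.2],"delta_rot":[0,0,0]},{"translation":[0,0,0],"delta_rot":[0,0,0]},{"translation":[0,0,0],"delta_rot":[0,0,0]}]'
```

```text
time_s: 6.62
ee_pos: [575.1, 38.9, 72.9]
ee_rot: [47.5, 90.0, 32.3]
force: [1.3, -0.7, -1.6]
gripper_width: 32.1
```

```bash
python3 -m creep '[{"translation":[0,0,-0.1],"delta_rot":[0,0,0]},{"translation":[0,0,0],"delta_rot":[0,0,0]}]'
python3 -m creep '[{"translation":[0,0,0],"delta_rot":[0,0,0]},{"translation":[0,0,0],"delta_rot":[0,0,0]},{"translation":[0,0,0],"delta_rot":[0,0,0]},{"translation":[0,0,0],"delta_rot":[0,0,0]}]' 0.05
python3 -m creep '[{"translation":[0,0,1],"delta_rot":[0,0,0]},{"translation":[0,0,2],"delta_rot":[0,0,0]},{"translation":[0,0,3],"delta_rot":[0,0,0]},{"translation":[0,0,3],"delta_rot":[0,0,0]},{"translation":[0,0,0],"delta_rot":[0,0,0]}]'
python3 - <<'E'
from h import *
s=readout.state()
print(s["ee_pos"],s["force"])
for n in ["wrist","scene"]:
    p=optics.camera_params(n);im,d=optics.grab_frame(n);np.savez(f"pics/{n}4.npz",im=im,d=d,**p)
a=np.load("pics/wrist4.npz")["im"];b=np.load("pics/scene4.npz")["im"]
x=cv2.resize(a[150:290,210:350,::-1],(400,400),interpolation=cv2.INTER_CUBIC);y=cv2.resize(b[160:260,230:330,::-1],(400,400),interpolation=cv2.INTER_CUBIC)
cv2.imwrite("pics/ts4.png",np.hstack([x,y]))
E
```

```text
time_s: 6.78
ee_pos: [575.1, 38.9, 72.0]
ee_rot: [35.3, 90.0, 20.0]
force: [-0.1, 0.4, -1.5]
gripper_width: 32.2
time_s: 7.12
ee_pos: [575.2, 38.9, 72.2]
ee_rot: [27.3, 90.0, 12.1]
force: [0.2, 1.0, -0.3]
gripper_width: 48.0
time_s: 7.53
ee_pos: [578.8, 39.1, 169.0]
ee_rot: [18.3, 89.3, 3.1]
force: [-0.2, 0.6, 1.1]
gripper_width: 47.7
[578.75193062  39.10839305 168.99067104] [-0.22305209  0.62012353  1.14231499]
```

View pics/ts4.png

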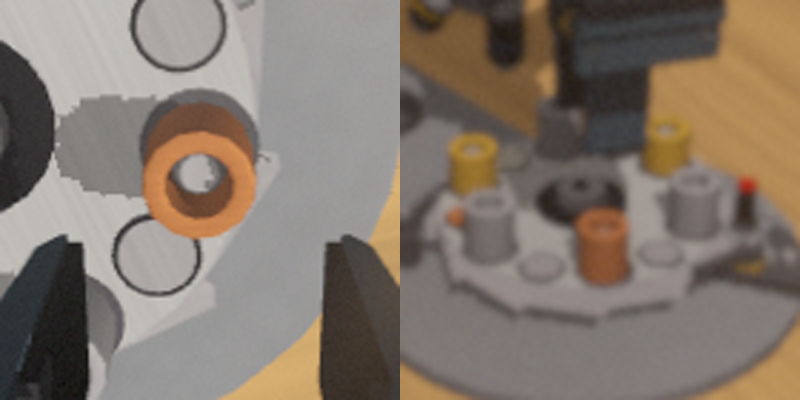

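```bash
python3 -m creep '[{"translation":[-2.56,1.12,0],"delta_rot":[0,0,-0.12]},{"translation":[-2.56,1.12,0],"delta_rot":[0,0,-0.12]},{"translation":[-2.56,1.12,0],"delta_rot":[0,0,-0.12]},{"translation":[-2.56,1.12,0],"delta_rot":[0,0,-0.12]},{"translation":[-2.56,1.12,0],"delta_rot":[0,0,-0.12]}]'
python3 -m creep '[{"translation":[0,0,0],"delta_rot":[0,0,-0.02]},{"translation":[0,0,0],"delta_rot":[0,0,0]},{"translation":[0,0,0],"delta_rot":[0,0,0]},{"translation":[0,0,0],"delta_rot":[0,0,0]}]'
python3 - <<'E'
from h import *
from scipy.spatial.transform import Rotation as Ro
s=readout.state();R=Ro.from_euler("xyz",s["ee_rot"],degrees=True).as_matrix()
print(s["ee_pos"],s["force"],s["qpos"].round(1),np.degrees(np.arctan2(R[1,1],R[0,1])))
for n in ["wrist"]:
    p=optics.camera_params(n);im,d=optics.grab_frame(n);np.savez(f"pics/{n}5.npz",im=im,d=d,**p);cv2.imwrite("pics/wrist5.png",im[:,:,::-1])
E
```

```text
time_s: 8.05
ee_pos: [444.7, 95.1, 160.8]
ee_rot: [-121.8, 89.8, -171.7]
force: [-0.2, 1.0, 0.5]
gripper_width: 47.7
time_s: 8.38
ee_pos: [447.8, 94.7, 161.7]
ee_rot: [17.8, 90.0, -33.0]
force: [0.4, -0.9, -0.5]
gripper_width: 48.0
[447.83764892  94.6833482  161.71530105] [ 0.44782717 -0.94812267 -0.46114158] [ 10.5  11.1 110.1  -0.   58.8 -28.8] 39.27760581799188
```

View pics/wrist5.png

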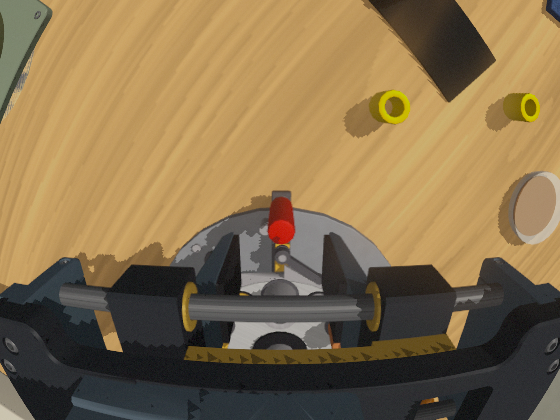

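```bash
python3 - <<'E'
from h import *
f=np.load("pics/wrist5.npz");print(wonz(f,282,231,106))
E
python3 -m creep '[{"translation":[0,0,-2.8],"delta_rot":[0,0,0]},{"translation":[0,0,-2.8],"delta_rot":[0,0,0]},{"translation":[0,0,-2.4],"delta_rot":[0,0,0]},{"translation":[0,0,0],"delta_rot":[0,0,0]},{"translation":[0,0,0],"delta_rot":[0,0,0]}]'
python3 -m creep '[{"translation":[0,0,0],"delta_rot":[0,0,0]},{"translation":[0,0,0],"delta_rot":[0,0,0]},{"translation":[0,0,0],"delta_rot":[0,0,0]}]'
```

```text
[447.74971479  96.54880241 106.        ]
time_s: 8.85
ee_pos: [446.9, 94.5, 81.2]
ee_rot: [-118.9, 89.8, -169.7]
force: [0.1, -0.3, 0.2]
gripper_width: 47.8
time_s: 9.1
ee_pos: [448.2, 95.1, 83.3]
ee_rot: [62.1, 89.8, 11.4]
force: [-0.8, 0.0, -0.2]
gripper_width: 47.8
```

```bash
python3 -m creep '[{"translation":[0,0,-0.3],"delta_rot":[0,0,0]},{"translation":[0,0,0],"delta_rot":[0,0,0]},{"translation":[0,0,0],"delta_rot":[0,0,0]},{"translation":[0,0,0],"delta_rot":[0,0,0]},{"translation":[0,0,0],"delta_rot":[0,0,0]}]' -1 30
python3 - <<'E'
import numpy as np
c=np.array([547.9,-29.0]);g=np.array([447.6,95.4])
r=g-c;th0=np.arctan2(r[1],r[0]);rad=np.hypot(*r);print(rad,np.degrees(th0))
prev=g
for k in range(1,21):
    th=th0-k*0.04;p=c+rad*np.array([np.cos(th),np.sin(th)]);print(round(k*.04,2),p.round(1),((p-prev)/10).round(2));prev=p
E
```

```text
time_s: 9.52
ee_pos: [447.2, 95.1, 79.1]
ee_rot: [85.0, 90.0, 34.2]
force: [-0.9, 0.4, 0.0]
gripper_width: 19.5
159.79815393176477 128.8781941590878
0.04 [452.7  99.3] [0.51 0.39]
0.08 [457.9 103. ] [0.52 0.37]
0.12 [463.2 106.5] [0.54 0.35]
0.16 [468.7 109.8] [0.55 0.33]
0.2 [474.3 112.8] [0.56 0.31]
0.24 [480.  115.7] [0.57 0.28]
0.28 [485.9 118.3] [0.58 0.26]
0.32 [491.8 120.6] [0.59 0.24]
0.36 [497.9 122.8] [0.6  0.21]
0.4 [504.  124.6] [0.61 0.19]
0.44 [510.1 126.3] [0.62 0.16]
0.48 [516.4 127.7] [0.62 0.14]
0.52 [522.7 128.8] [0.63 0.11]
0.56 [529.  129.7] [0.63 0.09]
0.6 [535.4 130.3] [0.64 0.06]
0.64 [541.7 130.7] [0.64 0.04]
0.68 [548.1 130.8] [0.64 0.01]
0.72 [554.5 130.7] [ 0.64 -0.01]
0.76 [560.9 130.3] [ 0.64 -0.04]
0.8 [567.3 129.6] [ 0.64 -0.06]
```

```bash
python3 -m creep '[{"translation":[0.51,0.39,0],"delta_rot":[0,0,-0.04]},{"translation":[0.52,0.37,0],"delta_rot":[0,0,-0.04]},{"translation":[0.54,0.35,0],"delta_rot":[0,0,-0.04]},{"translation":[0.55,0.33,0],"delta_rot":[0,0,-0.04]},{"translation":[0.56,0.31,0],"delta_rot":[0,0,-0.04]}]'
python3 -m creep '[{"translation":[0.57,0.28,0],"delta_rot":[0,0,-0.04]},{"translation":[0.58,0.26,0],"delta_rot":[0,0,-0.04]},{"translation":[0.59,0.24,0],"delta_rot":[0,0,-0.04]},{"translation":[0.6,0.21,0],"delta_rot":[0,0,-0.04]},{"translation":[0.61,0.19,0],"delta_rot":[0,0,-0.04]}]'
python3 -m creep '[{"translation":[0.62,0.16,0],"delta_rot":[0,0,-0.04]},{"translation":[0.62,0.14,0],"delta_rot":[0,0,-0.04]},{"translation":[0.63,0.11,0],"delta_rot":[0,0,-0.04]},{"translation":[0,0,0],"delta_rot":[0,0,0]},{"translation":[0,0,0],"delta_rot":[0,0,0]}]'
```

```text
time_s: 9.93
ee_pos: [472.8, 111.9, 79.1]
ee_rot: [-84.4, 89.8, -146.7]
force: [-2.3, -4.4, 4.5]
gripper_width: 19.2
time_s: 10.35
ee_pos: [502.1, 123.7, 79.1]
ee_rot: [-80.3, 89.8, -154.0]
force: [-3.6, -2.4, 4.8]
gripper_width: 19.4
time_s: 10.77
ee_pos: [521.5, 128.1, 79.1]
ee_rot: [-74.3, 89.9, -154.8]
force: [-2.0, -0.6, 4.8]
gripper_width: 19.7
```

```bash
python3 -m creep '[{"translation":[0.32,0.05,0],"delta_rot":[0,0,-0.02]},{"translation":[0.32,0.05,0],"delta_rot":[0,0,-0.02]},{"translation":[0,0,0],"delta_rot":[0,0,0]}]'
python3 -m creep '[{"translation":[0.32,0.03,0],"delta_rot":[0,0,-0.02]},{"translation":[0,0,0],"delta_rot":[0,0,0]},{"translation":[0,0,0],"delta_rot":[0,0,0]}]'
python3 -m creep '[{"translation":[0.16,0.02,0],"delta_rot":[0,0,-0.01]},{"translation":[0,0,0],"delta_rot":[0,0,0]},{"translation":[0,0,0],"delta_rot":[0,0,0]}]'
```

```text
time_s: 11.02
ee_pos: [527.8, 129.0, 79.1]
ee_rot: [-69.0, 89.9, -151.8]
force: [-3.6, -2.6, 5.8]
gripper_width: 19.9
time_s: 11.27
ee_pos: [531.0, 129.4, 79.1]
ee_rot: [-72.2, 89.9, -156.1]
force: [-4.5, -1.5, 4.8]
gripper_width: 19.4
time_s: 11.52
ee_pos: [532.3, 129.5, 79.1]
ee_rot: [-72.3, 89.9, -156.8]
force: [-3.9, -1.2, 5.7]
gripper_width: 19.6
```

```bash
for i in 1; do python3 -m creep '[{"translation":[0.16,0.02,0],"delta_rot":[0,0,-0.01]},{"translation":[0,0,0],"delta_rot":[0,0,0]}]'
python3 -m creep '[{"translation":[0.16,0.01,0],"delta_rot":[0,0,-0.01]},{"translation":[0,0,0],"delta_rot":[0,0,0]}]'; done
```

```text
time_s: 11.68
ee_pos: [534.0, 129.6, 79.1]
ee_rot: [-68.0, 89.9, -153.0]
force: [-4.1, -1.8, 5.9]
gripper_width: 19.4
time_s: 11.85
ee_pos: [535.5, 129.8, 79.1]
ee_rot: [-69.8, 89.9, -155.4]
force: [-5.0, -1.7, 5.2]
gripper_width: 19.5
```

```bash
python3 -m creep '[{"translation":[0.16,0.01,0],"delta_rot":[0,0,-0.01]},{"translation":[0,0,0],"delta_rot":[0,0,0]}]'
python3 -m creep '[{"translation":[0.16,0.01,0],"delta_rot":[0,0,-0.01]},{"translation":[0,0,0],"delta_rot":[0,0,0]}]'
```

```text
time_s: 12.02
ee_pos: [537.2, 129.9, 79.1]
ee_rot: [-69.5, 89.9, -155.7]
force: [-4.1, -1.4, 4.9]
gripper_width: 19.8
time_s: 12.18
ee_pos: [538.8, 130.0, 79.0]
ee_rot: [-68.7, 89.9, -155.6]
force: [-4.7, -1.5, 5.5]
gripper_width: 19.6
```

```bash
python3 -m creep '[{"translation":[0.16,0.01,0],"delta_rot":[0,0,-0.01]},{"translation":[0,0,0],"delta_rot":[0,0,0]}]'
python3 -m creep '[{"translation":[0.16,0.01,0],"delta_rot":[0,0,-0.01]},{"translation":[0,0,0],"delta_rot":[0,0,0]}]'
```

```text
time_s: 12.35
ee_pos: [540.5, 130.0, 79.1]
ee_rot: [-62.8, 89.9, -150.2]
force: [-4.7, -1.8, 5.2]
gripper_width: 19.4
time_s: 12.52
ee_pos: [542.1, 130.1, 79.1]
ee_rot: [-57.7, 89.9, -145.7]
force: [-4.8, -2.6, 5.0]
gripper_width: 19.8
```

```bash
python3 -m creep '[{"translation":[0.16,0.0,0],"delta_rot":[0,0,-0.01]},{"translation":[0,0,0],"delta_rot":[0,0,0]}]'
python3 -m creep '[{"translation":[0.16,0.0,0],"delta_rot":[0,0,-0.01]},{"translation":[0,0,0],"delta_rot":[0,0,0]}]'
```

```text
time_s: 12.68
ee_pos: [543.8, 130.1, 79.1]
ee_rot: [-55.5, 89.9, -144.1]
force: [-3.5, -2.7, 5.0]
gripper_width: 19.7
time_s: 12.85
ee_pos: [545.3, 130.2, 79.1]
ee_rot: [-63.5, 89.9, -152.6]
force: [-3.4, -2.5, 5.7]
gripper_width: 19.4
```

```bash
python3 -m creep '[{"translation":[0.16,0.0,0],"delta_rot":[0,0,-0.01]},{"translation":[0,0,0],"delta_rot":[0,0,0]}]'
python3 -m creep '[{"translation":[0.16,0.0,0],"delta_rot":[0,0,-0.01]},{"translation":[0,0,0],"delta_rot":[0,0,0]}]'
```

```text
time_s: 13.02
ee_pos: [546.8, 130.2, 79.1]
ee_rot: [-65.6, 89.9, -155.2]
force: [-4.3, -2.7, 4.7]
gripper_width: 19.6
time_s: 13.18
ee_pos: [548.4, 130.2, 79.1]
ee_rot: [-65.1, 89.9, -155.4]
force: [-5.1, -1.2, 5.8]
gripper_width: 19.1
```

```bash
python3 -m creep '[{"translation":[0.16,0.0,0],"delta_rot":[0,0,-0.01]},{"translation":[0,0,0],"delta_rot":[0,0,0]}]'
python3 -m creep '[{"translation":[0.16,0.0,0],"delta_rot":[0,0,-0.01]},{"translation":[0,0,0],"delta_rot":[0,0,0]}]'
```

```text
time_s: 13.35
ee_pos: [549.7, 130.2, 79.1]
ee_rot: [-71.1, 89.9, -161.9]
force: [-5.6, -1.6, 5.7]
gripper_width: 19.5
time_s: 13.52
ee_pos: [550.6, 130.2, 79.1]
ee_rot: [-75.9, 89.8, -167.3]
force: [-7.4, -1.8, 7.3]
gripper_width: 19.4
```

```bash
python3 -m creep '[{"translation":[0.12,0.0,0],"delta_rot":[0,0,-0.008]},{"translation":[0,0,0],"delta_rot":[0,0,0]},{"translation":[0,0,0],"delta_rot":[0,0,0]}]'
```

```text
time_s: 13.77
ee_pos: [551.1, 130.1, 79.0]
ee_rot: [-76.2, 89.7, -168.0]
force: [-8.2, -2.0, 8.4]
gripper_width: 19.5
```

```bash
python3 -m creep '[{"translation":[0.16,0.0,0],"delta_rot":[0,0,-0.008]},{"translation":[0,0,0],"delta_rot":[0,0,0]},{"translation":[0,0,0],"delta_rot":[0,0,0]}]'
python3 - <<'E'
from h import *
for n in ["scene","top"]:
    im,d=optics.grab_frame(n);np.savez(f"pics/{n}6.npz",im=im,d=d)
a=np.load("pics/top6.npz")["im"];b=np.load("pics/scene6.npz")["im"]
x=cv2.resize(a[145:275,210:340,::-1],(400,400),interpolation=cv2.INTER_CUBIC);y=cv2.resize(b[160:260,220:350,::-1],(400,308),interpolation=cv2.INTER_CUBIC)
cv2.imwrite("pics/ts6.png",np.hstack([x[:308],y]))
cv2.imwrite("pics/ts6b.png",x)
E
```

```text
time_s: 14.02
ee_pos: [551.7, 130.0, 79.0]
ee_rot: [-77.2, 89.6, -169.5]
force: [-11.3, -2.3, 10.7]
gripper_width: 19.7
```

View pics/ts6.png

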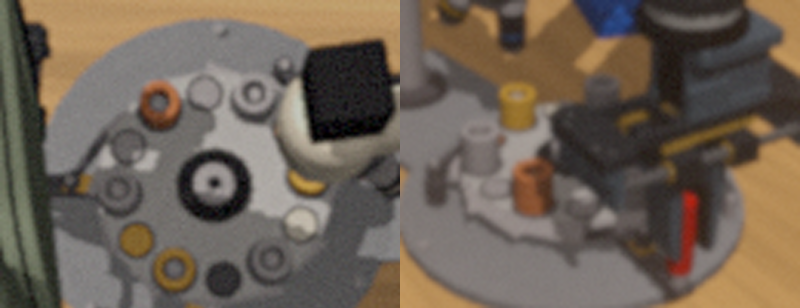

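```bash
python3 -m creep '[{"translation":[-0.12,0,0],"delta_rot":[0,0,0.006]},{"translation":[-1.28,0,0],"delta_rot":[0,0,0.08]},{"translation":[-1.27,-0.1,0],"delta_rot":[0,0,0.08]},{"translation":[-1.26,-0.2,0],"delta_rot":[0,0,0.08]},{"translation":[-1.24,-0.31,0],"delta_rot":[0,0,0.08]}]'
python3 -m creep '[{"translation":[-1.22,-0.4,0],"delta_rot":[0,0,0.08]},{"translation":[-1.18,-0.49,0],"delta_rot":[0,0,0.08]},{"translation":[-1.13,-0.59,0],"delta_rot":[0,0,0.08]},{"translation":[-1.08,-0.68,0],"delta_rot":[0,0,0.08]},{"translation":[-1.03,-0.76,0],"delta_rot":[0,0,0.08]}]'
python3 -m creep '[{"translation":[0,0,0],"delta_rot":[0,0,0]},{"translation":[0,0,0],"delta_rot":[0,0,0]},{"translation":[0,0,0],"delta_rot":[0,0,0]}]'
```

```text
time_s: 14.53
ee_pos: [502.9, 123.9, 79.0]
ee_rot: [17.8, 89.9, -55.6]
force: [-1.5, -4.4, 3.8]
gripper_width: 19.8
time_s: 14.95
ee_pos: [447.0, 94.8, 79.0]
ee_rot: [51.8, 89.9, 1.3]
force: [2.5, -1.2, 1.5]
gripper_width: 19.6
time_s: 15.2
ee_pos: [447.4, 95.2, 79.0]
ee_rot: [-61.5, 90.0, -112.4]
force: [-0.9, -2.3, 3.7]
gripper_width: 19.3
```

```bash
cat > look.py <<'E'
import sys
from h import *
k=sys.argv[1]
a,_=optics.grab_frame("top");b,_=optics.grab_frame("scene")
x=cv2.resize(a[145:275,210:340,::-1],(400,400),interpolation=cv2.INTER_CUBIC);y=cv2.resize(b[150:280,220:350,::-1],(400,400),interpolation=cv2.INTER_CUBIC)
cv2.imwrite(f"pics/L{k}.png",np.hstack([x,y]))
E
python3 look.py 1
```

```text
(no output)
```

View pics/L1.png

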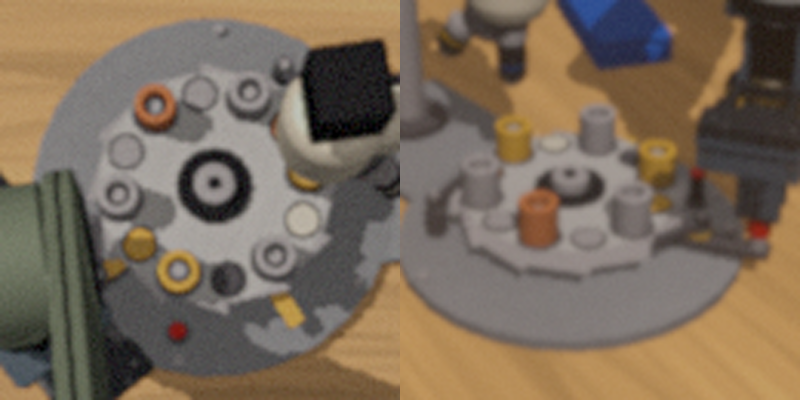

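```bash
python3 -m creep '[{"translation":[0.51,0.39,0],"delta_rot":[0,0,-0.04]},{"translation":[0.52,0.37,0],"delta_rot":[0,0,-0.04]},{"translation":[0.54,0.35,0],"delta_rot":[0,0,-0.04]},{"translation":[0.55,0.33,0],"delta_rot":[0,0,-0.04]},{"translation":[0.56,0.31,0],"delta_rot":[0,0,-0.04]}]'
python3 -m creep '[{"translation":[0.57,0.28,0],"delta_rot":[0,0,-0.04]},{"translation":[0.58,0.26,0],"delta_rot":[0,0,-0.04]},{"translation":[0.59,0.24,0],"delta_rot":[0,0,-0.04]},{"translation":[0.6,0.21,0],"delta_rot":[0,0,-0.04]},{"translation":[0.61,0.19,0],"delta_rot":[0,0,-0.04]}]'
python3 -m creep '[{"translation":[0.62,0.16,0],"delta_rot":[0,0,-0.04]},{"translation":[0.62,0.14,0],"delta_rot":[0,0,-0.04]},{"translation":[0.63,0.11,0],"delta_rot":[0,0,-0.04]},{"translation":[0.63,0.09,0],"delta_rot":[0,0,-0.04]},{"translation":[0.64,0.06,0],"delta_rot":[0,0,-0.04]}]'
python3 -m creep '[{"translation":[0.64,0.04,0],"delta_rot":[0,0,-0.04]},{"translation":[0.32,0,0],"delta_rot":[0,0,-0.02]},{"translation":[0.32,0,0],"delta_rot":[0,0,-0.02]},{"translation":[0,0,0],"delta_rot":[0,0,0]},{"translation":[0,0,0],"delta_rot":[0,0,0]}]'
```

```text
time_s: 15.72
ee_pos: [473.5, 112.2, 79.0]
ee_rot: [-72.1, 89.8, -134.4]
force: [-3.0, -6.3, 6.3]
gripper_width: 19.6
time_s: 16.13
ee_pos: [502.6, 123.8, 79.0]
ee_rot: [-67.6, 89.8, -141.3]
force: [-5.3, -5.8, 7.4]
gripper_width: 19.5
time_s: 16.55
ee_pos: [533.5, 129.5, 79.0]
ee_rot: [-67.8, 89.7, -153.0]
force: [-5.9, -4.1, 7.3]
gripper_width: 19.8
time_s: 16.97
ee_pos: [546.9, 130.1, 79.1]
ee_rot: [-59.1, 89.8, -148.8]
force: [-4.4, -3.7, 5.6]
gripper_width: 19.4
```

```bash
python3 -m creep '[{"translation":[0.2,0,0],"delta_rot":[0,0,-0.012]},{"translation":[0.2,0,0],"delta_rot":[0,0,-0.012]},{"translation":[0,0,0],"delta_rot":[0,0,0]},{"translation":[0,0,0],"delta_rot":[0,0,0]}]'
python3 -m creep '[{"translation":[0.18,0,0],"delta_rot":[0,0,-0.012]},{"translation":[0.18,0,0],"delta_rot":[0,0,-0.012]},{"translation":[0,0,0],"delta_rot":[0,0,0]},{"translation":[0,0,0],"delta_rot":[0,0,0]}]'
```

```text
time_s: 17.3
ee_pos: [550.0, 130.1, 79.0]
ee_rot: [-67.8, 89.7, -158.9]
force: [-6.3, -4.5, 7.9]
gripper_width: 19.7
time_s: 17.63
ee_pos: [551.8, 130.0, 79.0]
ee_rot: [-72.7, 89.5, -165.1]
force: [-11.2, -5.7, 10.9]
gripper_width: 19.7
```

```bash
python3 -m creep '[{"translation":[-0.12,0,0],"delta_rot":[0,0,0.008]},{"translation":[-1.28,0,0],"delta_rot":[0,0,0.08]},{"translation":[-1.27,-0.1,0],"delta_rot":[0,0,0.08]},{"translation":[-1.26,-0.2,0],"delta_rot":[0,0,0.08]},{"translation":[-1.24,-0.31,0],"delta_rot":[0,0,0.08]}]'
python3 -m creep '[{"translation":[-1.22,-0.4,0],"delta_rot":[0,0,0.08]},{"translation":[-1.18,-0.49,0],"delta_rot":[0,0,0.08]},{"translation":[-1.13,-0.59,0],"delta_rot":[0,0,0.08]},{"translation":[-1.08,-0.68,0],"delta_rot":[0,0,0.08]},{"translation":[-1.03,-0.76,0],"delta_rot":[0,0,0.08]}]'
python3 -m creep '[{"translation":[0,0,0],"delta_rot":[0,0,0]},{"translation":[0,0,0],"delta_rot":[0,0,0]},{"translation":[0,0,0],"delta_rot":[0,0,0]}]'
python3 look.py 2
```

```text
time_s: 18.05
ee_pos: [503.0, 123.9, 79.0]
ee_rot: [-34.0, 89.9, -107.4]
force: [-0.8, -5.9, 4.2]
gripper_width: 19.7
time_s: 18.47
ee_pos: [447.1, 95.0, 79.0]
ee_rot: [20.0, 90.0, -30.5]
force: [0.2, -3.8, 2.9]
gripper_width: 19.2
time_s: 18.72
ee_pos: [447.5, 95.2, 79.0]
ee_rot: [-82.1, 90.0, -132.9]
force: [-0.3, -3.5, 4.1]
gripper_width: 19.6
```

View pics/L2.png

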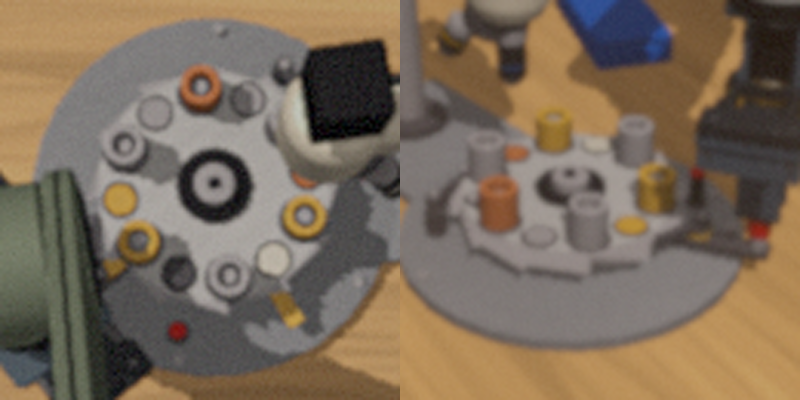

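```bash
python3 -m creep '[{"translation":[0.51,0.39,0],"delta_rot":[0,0,-0.04]},{"translation":[0.52,0.37,0],"delta_rot":[0,0,-0.04]},{"translation":[0.54,0.35,0],"delta_rot":[0,0,-0.04]},{"translation":[0.55,0.33,0],"delta_rot":[0,0,-0.04]},{"translation":[0.56,0.31,0],"delta_rot":[0,0,-0.04]}]'
python3 -m creep '[{"translation":[0.57,0.28,0],"delta_rot":[0,0,-0.04]},{"translation":[0.58,0.26,0],"delta_rot":[0,0,-0.04]},{"translation":[0.59,0.24,0],"delta_rot":[0,0,-0.04]},{"translation":[0.6,0.21,0],"delta_rot":[0,0,-0.04]},{"translation":[0.61,0.19,0],"delta_rot":[0,0,-0.04]}]'
python3 -m creep '[{"translation":[0.62,0.16,0],"delta_rot":[0,0,-0.04]},{"translation":[0.62,0.14,0],"delta_rot":[0,0,-0.04]},{"translation":[0.63,0.11,0],"delta_rot":[0,0,-0.04]},{"translation":[0.63,0.09,0],"delta_rot":[0,0,-0.04]},{"translation":[0.64,0.06,0],"delta_rot":[0,0,-0.04]}]'
python3 -m creep '[{"translation":[0.64,0.04,0],"delta_rot":[0,0,-0.04]},{"translation":[0.32,0,0],"delta_rot":[0,0,-0.02]},{"translation":[0.32,0,0],"delta_rot":[0,0,-0.02]},{"translation":[0,0,0],"delta_rot":[0,0,0]},{"translation":[0,0,0],"delta_rot":[0,0,0]}]'
python3 -m creep '[{"translation":[0.2,0,0],"delta_rot":[0,0,-0.012]},{"translation":[0.2,0,0],"delta_rot":[0,0,-0.012]},{"translation":[0,0,0],"delta_rot":[0,0,0]},{"translation":[0,0,0],"delta_rot":[0,0,0]}]'
```

```text
time_s: 19.23
ee_pos: [473.6, 112.2, 79.0]
ee_rot: [-73.1, 89.8, -135.4]
force: [-3.3, -7.1, 6.5]
gripper_width: 19.3
time_s: 19.65
ee_pos: [502.6, 123.8, 79.0]
ee_rot: [-68.8, 89.8, -142.5]
force: [-4.6, -7.4, 8.5]
gripper_width: 19.5
time_s: 20.07
ee_pos: [533.5, 129.5, 79.0]
ee_rot: [-68.4, 89.7, -153.6]
force: [-5.4, -6.5, 8.8]
gripper_width: 19.3
time_s: 20.48
ee_pos: [546.8, 130.1, 79.0]
ee_rot: [-61.3, 89.8, -151.0]
force: [-4.5, -4.1, 7.9]
gripper_width: 19.3
time_s: 20.82
ee_pos: [549.9, 130.1, 79.0]
ee_rot: [-68.0, 89.7, -159.0]
force: [-6.0, -4.9, 9.1]
gripper_width: 19.4
```

```bash
python3 -m creep '[{"translation":[0.18,0,0],"delta_rot":[0,0,-0.012]},{"translation":[0.18,0,0],"delta_rot":[0,0,-0.012]},{"translation":[0,0,0],"delta_rot":[0,0,0]},{"translation":[0,0,0],"delta_rot":[0,0,0]}]'
```

```text
time_s: 21.15
ee_pos: [551.7, 130.0, 79.0]
ee_rot: [-72.6, 89.5, -165.0]
force: [-10.6, -4.6, 11.6]
gripper_width: 19.5
```

```bash
python3 -m creep '[{"translation":[-0.12,0,0],"delta_rot":[0,0,0.008]},{"translation":[-1.28,0,0],"delta_rot":[0,0,0.08]},{"translation":[-1.27,-0.1,0],"delta_rot":[0,0,0.08]},{"translation":[-1.26,-0.2,0],"delta_rot":[0,0,0.08]},{"translation":[-1.24,-0.31,0],"delta_rot":[0,0,0.08]}]'
python3 -m creep '[{"translation":[-1.22,-0.4,0],"delta_rot":[0,0,0.08]},{"translation":[-1.18,-0.49,0],"delta_rot":[0,0,0.08]},{"translation":[-1.13,-0.59,0],"delta_rot":[0,0,0.08]},{"translation":[-1.08,-0.68,0],"delta_rot":[0,0,0.08]},{"translation":[-1.03,-0.76,0],"delta_rot":[0,0,0.08]}]'
python3 -m creep '[{"translation":[0,0,0],"delta_rot":[0,0,0]},{"translation":[0,0,0],"delta_rot":[0,0,0]},{"translation":[0,0,0],"delta_rot":[0,0,0]}]'
python3 look.py 3
```

```text
time_s: 21.57
ee_pos: [503.0, 123.9, 79.0]
ee_rot: [-37.4, 89.9, -110.9]
force: [-0.6, -6.7, 5.1]
gripper_width: 19.8
time_s: 21.98
ee_pos: [447.2, 95.0, 79.0]
ee_rot: [21.8, 90.0, -28.7]
force: [1.3, -4.7, 2.8]
gripper_width: 19.1
time_s: 22.23
ee_pos: [447.5, 95.3, 79.0]
ee_rot: [-76.9, 90.0, -127.7]
force: [-1.3, -4.6, 3.6]
gripper_width: 19.7
```

View pics/L3.png

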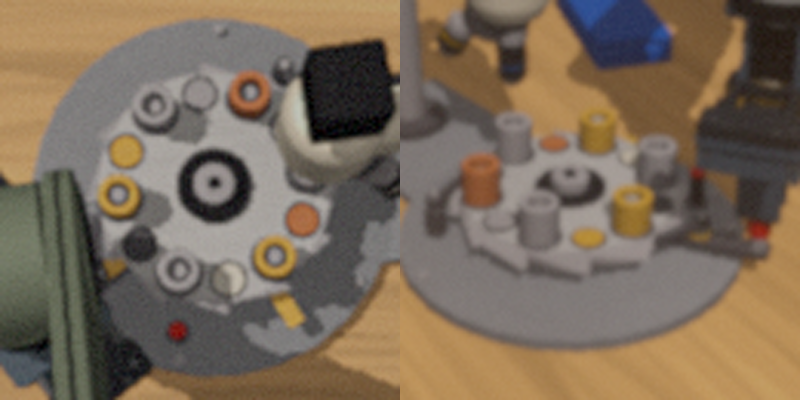

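```bash
python3 -m creep '[{"translation":[0.51,0.39,0],"delta_rot":[0,0,-0.04]},{"translation":[0.52,0.37,0],"delta_rot":[0,0,-0.04]},{"translation":[0.54,0.35,0],"delta_rot":[0,0,-0.04]},{"translation":[0.55,0.33,0],"delta_rot":[0,0,-0.04]},{"translation":[0.56,0.31,0],"delta_rot":[0,0,-0.04]}]'
python3 -m creep '[{"translation":[0.57,0.28,0],"delta_rot":[0,0,-0.04]},{"translation":[0.58,0.26,0],"delta_rot":[0,0,-0.04]},{"translation":[0.59,0.24,0],"delta_rot":[0,0,-0.04]},{"translation":[0.6,0.21,0],"delta_rot":[0,0,-0.04]},{"translation":[0.61,0.19,0],"delta_rot":[0,0,-0.04]}]'
python3 -m creep '[{"translation":[0.62,0.16,0],"delta_rot":[0,0,-0.04]},{"translation":[0.62,0.14,0],"delta_rot":[0,0,-0.04]},{"translation":[0.63,0.11,0],"delta_rot":[0,0,-0.04]},{"translation":[0.63,0.09,0],"delta_rot":[0,0,-0.04]},{"translation":[0.64,0.06,0],"delta_rot":[0,0,-0.04]}]'
python3 -m creep '[{"translation":[0.64,0.04,0],"delta_rot":[0,0,-0.04]},{"translation":[0.32,0,0],"delta_rot":[0,0,-0.02]},{"translation":[0.32,0,0],"delta_rot":[0,0,-0.02]},{"translation":[0,0,0],"delta_rot":[0,0,0]},{"translation":[0,0,0],"delta_rot":[0,0,0]}]'
python3 -m creep '[{"translation":[0.2,0,0],"delta_rot":[0,0,-0.012]},{"translation":[0.2,0,0],"delta_rot":[0,0,-0.012]},{"translation":[0,0,0],"delta_rot":[0,0,0]},{"translation":[0,0,0],"delta_rot":[0,0,0]}]'
```

```text
time_s: 22.75
ee_pos: [473.6, 112.2, 79.0]
ee_rot: [-72.6, 89.8, -134.9]
force: [-2.4, -8.0, 8.0]
gripper_width: 19.4
time_s: 23.17
ee_pos: [502.6, 123.8, 79.0]
ee_rot: [-68.8, 89.8, -142.6]
force: [-3.7, -7.4, 8.3]
gripper_width: 19.6
time_s: 23.58
ee_pos: [533.4, 129.5, 79.0]
ee_rot: [-69.7, 89.7, -154.9]
force: [-4.8, -6.8, 9.4]
gripper_width: 19.4
time_s: 24.0
ee_pos: [546.6, 130.1, 79.0]
ee_rot: [-63.9, 89.8, -153.6]
force: [-3.5, -5.4, 6.9]
gripper_width: 19.3
time_s: 24.33
ee_pos: [549.8, 130.1, 79.0]
ee_rot: [-69.1, 89.7, -160.1]
force: [-6.5, -5.0, 9.0]
gripper_width: 19.5
```

```bash
python3 -m creep '[{"translation":[0.18,0,0],"delta_rot":[0,0,-0.012]},{"translation":[0.18,0,0],"delta_rot":[0,0,-0.012]},{"translation":[0,0,0],"delta_rot":[0,0,0]},{"translation":[0,0,0],"delta_rot":[0,0,0]}]'
```

```text
time_s: 24.67
ee_pos: [551.7, 130.0, 79.0]
ee_rot: [-72.9, 89.5, -165.3]
force: [-10.1, -4.7, 11.5]
gripper_width: 19.5
```

```bash
python3 -m creep '[{"translation":[-0.12,0,0],"delta_rot":[0,0,0.008]},{"translation":[-1.28,0,0],"delta_rot":[0,0,0.08]},{"translation":[-1.27,-0.1,0],"delta_rot":[0,0,0.08]},{"translation":[-1.26,-0.2,0],"delta_rot":[0,0,0.08]},{"translation":[-1.24,-0.31,0],"delta_rot":[0,0,0.08]}]'
python3 -m creep '[{"translation":[-1.22,-0.4,0],"delta_rot":[0,0,0.08]},{"translation":[-1.18,-0.49,0],"delta_rot":[0,0,0.08]},{"translation":[-1.13,-0.59,0],"delta_rot":[0,0,0.08]},{"translation":[-1.08,-0.68,0],"delta_rot":[0,0,0.08]},{"translation":[-1.03,-0.76,0],"delta_rot":[0,0,0.08]}]'
python3 -m creep '[{"translation":[0,0,0],"delta_rot":[0,0,0]},{"translation":[0,0,0],"delta_rot":[0,0,0]},{"translation":[0,0,0],"delta_rot":[0,0,0]}]'
python3 look.py 4
```

```text
time_s: 25.08
ee_pos: [502.9, 123.9, 79.1]
ee_rot: [-40.0, 89.9, -113.5]
force: [-0.6, -8.0, 5.1]
gripper_width: 19.6
time_s: 25.5
ee_pos: [447.2, 95.1, 79.1]
ee_rot: [29.7, 89.9, -20.9]
force: [0.9, -5.4, 3.5]
gripper_width: 19.5
time_s: 25.75
ee_pos: [447.5, 95.2, 79.0]
ee_rot: [-71.1, 90.0, -121.9]
force: [-0.2, -5.2, 4.8]
gripper_width: 19.2
```

View pics/L4.png

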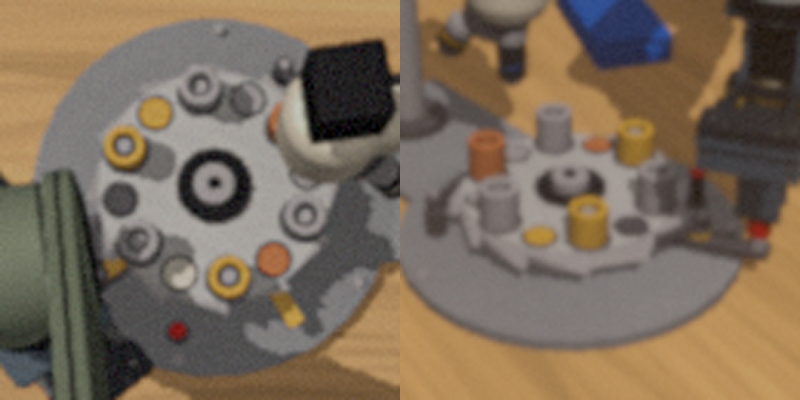

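```bash
python3 -m creep '[{"translation":[0.51,0.39,0],"delta_rot":[0,0,-0.04]},{"translation":[0.52,0.37,0],"delta_rot":[0,0,-0.04]},{"translation":[0.54,0.35,0],"delta_rot":[0,0,-0.04]},{"translation":[0.55,0.33,0],"delta_rot":[0,0,-0.04]},{"translation":[0.56,0.31,0],"delta_rot":[0,0,-0.04]}]'
python3 -m creep '[{"translation":[0.57,0.28,0],"delta_rot":[0,0,-0.04]},{"translation":[0.58,0.26,0],"delta_rot":[0,0,-0.04]},{"translation":[0.59,0.24,0],"delta_rot":[0,0,-0.04]},{"translation":[0.6,0.21,0],"delta_rot":[0,0,-0.04]},{"translation":[0.61,0.19,0],"delta_rot":[0,0,-0.04]}]'
python3 -m creep '[{"translation":[0.62,0.16,0],"delta_rot":[0,0,-0.04]},{"translation":[0.62,0.14,0],"delta_rot":[0,0,-0.04]},{"translation":[0.63,0.11,0],"delta_rot":[0,0,-0.04]},{"translation":[0.63,0.09,0],"delta_rot":[0,0,-0.04]},{"translation":[0.64,0.06,0],"delta_rot":[0,0,-0.04]}]'
python3 -m creep '[{"translation":[0.64,0.04,0],"delta_rot":[0,0,-0.04]},{"translation":[0.32,0,0],"delta_rot":[0,0,-0.02]},{"translation":[0.32,0,0],"delta_rot":[0,0,-0.02]},{"translation":[0,0,0],"delta_rot":[0,0,0]},{"translation":[0,0,0],"delta_rot":[0,0,0]}]'
python3 -m creep '[{"translation":[0.2,0,0],"delta_rot":[0,0,-0.012]},{"translation":[0.2,0,0],"delta_rot":[0,0,-0.012]},{"translation":[0,0,0],"delta_rot":[0,0,0]},{"translation":[0,0,0],"delta_rot":[0,0,0]}]'
```

```text
time_s: 26.27
ee_pos: [473.6, 112.2, 79.0]
ee_rot: [-75.3, 89.8, -137.6]
force: [-2.1, -8.4, 7.4]
gripper_width: 19.7
time_s: 26.68
ee_pos: [502.5, 123.8, 79.0]
ee_rot: [-69.5, 89.8, -143.2]
force: [-3.6, -8.7, 9.0]
gripper_width: 19.3
time_s: 27.1
ee_pos: [533.3, 129.5, 79.0]
ee_rot: [-69.4, 89.7, -154.6]
force: [-5.6, -7.2, 9.3]
gripper_width: 19.2
time_s: 27.52
ee_pos: [546.6, 130.1, 79.0]
ee_rot: [-64.0, 89.8, -153.7]
force: [-3.5, -5.8, 7.6]
gripper_width: 19.6
time_s: 27.85
ee_pos: [549.8, 130.1, 79.0]
ee_rot: [-68.8, 89.7, -159.9]
force: [-5.8, -6.0, 9.5]
gripper_width: 19.4
```

```bash
python3 -m creep '[{"translation":[0.18,0,0],"delta_rot":[0,0,-0.012]},{"translation":[0.18,0,0],"delta_rot":[0,0,-0.012]},{"translation":[0,0,0],"delta_rot":[0,0,0]},{"translation":[0,0,0],"delta_rot":[0,0,0]}]'
```

```text
time_s: 28.18
ee_pos: [551.6, 130.0, 79.0]
ee_rot: [-72.7, 89.5, -165.1]
force: [-10.2, -6.1, 11.6]
gripper_width: 19.3
```

Return, then open and lift clear.

```bash
python3 -m creep '[{"translation":[-0.12,0,0],"delta_rot":[0,0,0.008]},{"translation":[-1.28,0,0],"delta_rot":[0,0,0.08]},{"translation":[-1.27,-0.1,0],"delta_rot":[0,0,0.08]},{"translation":[-1.26,-0.2,0],"delta_rot":[0,0,0.08]},{"translation":[-1.24,-0.31,0],"delta_rot":[0,0,0.08]}]'
python3 -m creep '[{"translation":[-1.22,-0.4,0],"delta_rot":[0,0,0.08]},{"translation":[-1.18,-0.49,0],"delta_rot":[0,0,0.08]},{"translation":[-1.13,-0.59,0],"delta_rot":[0,0,0.08]},{"translation":[-1.08,-0.68,0],"delta_rot":[0,0,0.08]},{"translation":[-1.03,-0.76,0],"delta_rot":[0,0,0.08]}]'
python3 -m creep '[{"translation":[0,0,0],"delta_rot":[0,0,0]},{"translation":[0,0,0],"delta_rot":[0,0,0]},{"translation":[0,0,0],"delta_rot":[0,0,0]}]'
python3 -m creep '[{"translation":[0,0,0],"delta_rot":[0,0,0]},{"translation":[0,0,0],"delta_rot":[0,0,0]},{"translation":[0,0,0],"delta_rot":[0,0,0]},{"translation":[0,0,0],"delta_rot":[0,0,0]},{"translation":[0,0,0],"delta_rot":[0,0,0]}]' 0.05
python3 -m creep '[{"translation":[0,0,2],"delta_rot":[0,0,0]},{"translation":[0,0,3],"delta_rot":[0,0,0]},{"translation":[0,0,3],"delta_rot":[0,0,0]},{"translation":[0,0,3],"delta_rot":[0,0,0]},{"translation":[0,0,0],"delta_rot":[0,0,0]}]'
python3 -m creep '[{"translation":[-2,2,0],"delta_rot":[0,0,0]},{"translation":[-2,3,0],"delta_rot":[0,0,0]},{"translation":[-2,3,0],"delta_rot":[0,0,0]},{"translation":[-2,3,0],"delta_rot":[0,0,0]},{"translation":[-1,3,0],"delta_rot":[0,0,0]}]'
python3 look.py 5
```

```text
time_s: 28.6
ee_pos: [502.7, 123.8, 79.0]
ee_rot: [-53.6, 89.9, -127.0]
force: [-0.8, -7.8, 5.9]
gripper_width: 19.6
time_s: 29.02
ee_pos: [447.2, 95.0, 79.0]
ee_rot: [-6.3, 90.0, -56.8]
force: [2.8, -5.5, 3.4]
gripper_width: 19.4
time_s: 29.27
ee_pos: [447.5, 95.2, 79.0]
ee_rot: [-72.4, 90.0, -123.2]
force: [0.8, -6.2, 3.9]
gripper_width: 19.5
time_s: 29.68
ee_pos: [447.0, 95.6, 78.7]
ee_rot: [-156.9, 90.0, 152.4]
force: [0.4, 0.7, -0.0]
gripper_width: 47.2
time_s: 30.1
ee_pos: [450.5, 96.1, 194.4]
ee_rot: [63.4, 89.3, 12.7]
force: [0.6, 0.5, 0.0]
gripper_width: 47.9
time_s: 30.52
ee_pos: [354.3, 235.8, 188.4]
ee_rot: [-112.7, 89.9, -163.4]
force: [1.5, -0.1, -0.4]
gripper_width: 47.7
```

View pics/L5.png

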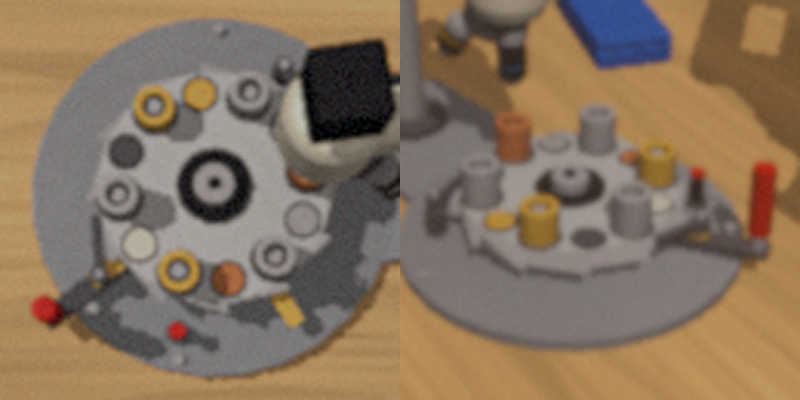

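```bash
python3 - <<'E'
from h import *
im,d=optics.grab_frame("scene");p=optics.camera_params("scene");np.savez("pics/s7.npz",im=im,**p)
cv2.imwrite("pics/s7.png",cv2.resize(im[140:210,220:300,::-1],None,fx=8,fy=8,interpolation=cv2.INTER_CUBIC))
print([proj(p,[x,-102,z]) for x in(556,) for z in (86,122)])
E
```

```text
[array([257.25889287, 188.43212368]), array([256.88213311, 176.33029   ])]
```

View pics/s7.png

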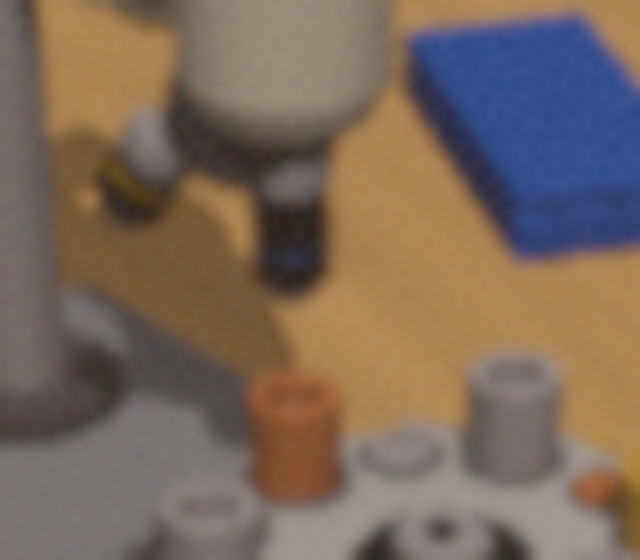

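```bash
python3 -m creep '[{"translation":[0,0,0],"delta_rot":[0,0,0]},{"translation":[0,0,0],"delta_rot":[0,0,0]},{"translation":[0,0,0],"delta_rot":[0,0,0]}]'; python3 -c "
from h import *
a,_=optics.grab_frame('top');r=a.astype(int);m=(r[...,0]>130)&(r[...,1]<60)&(r[...,2]<60);n,l,s,c=cv2.connectedComponentsWithStats(m.astype(np.uint8));print(c[1:])
from workcell import env;print(env.job_done())"
```

```text
time_s: 30.92
ee_pos: [357.5, 234.3, 188.7]
ee_rot: [-75.2, 90.0, -126.0]
force: [-0.1, -0.1, -0.5]
gripper_width: 47.8
[[112.9122807   67.50877193]
 [224.21052632 245.05263158]
 [267.3        252.15      ]]
the job is handed in; nothing more can be done
None
```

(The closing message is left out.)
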